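Re-rack four hand tools in reverse order

ROBOT

A 7-joint arm with a two-finger parallel gripper is mounted at the origin on the work surface. World frame = base frame: x ahead of the robot, y to its left, z up, the work surface at z = 0. Lengths are in m, angles in rad, forces in N, time in s.
With the tool pointing down it reaches from about 0.35 to 0.9 m from the base axis. Payload 7.2 kg.
Tool frame: the origin (TCP) lies midway between the tips of the shut fingers; the grasp point (between the pads) lies 19 mm behind it (grip_depth is the distance from the TCP to the grasp point, in m); x points along the fingers, y is the direction in which the jaws open and shut, and the axes are right-handed (so a half turn about x gives the same grasp; the last joint's range is limited). The gripper opens to 88 mm and grips with 3 to 60 N. Pads are 20 mm wide; open, the fingers measure 115 mm over their backs; the gripper's body (75 mm by 178 mm) begins 61 mm behind the grasp point.
Start: joints at [1.103, 0.411, -0.013, 1.596, 0.006, 1.134, -0.082], TCP at [0.243, -0.576, 0.223] pointing down, gripper open.
Joint ranges: [-2.95, 2.95], [-0.29, 1.99], [-1.47, 1.44], [0.14, 2.54], [-1.03, 4.17], [0.13, 1.85], [-2.86, 2.86]. Speed limits (rad/s): [2.39, 2.39, 3.01, 3.01, 3.14, 3.14, 3.14].

INTERFACE

Orientations are given as a unit quaternion [w, x, y, z].
In Python, from plant import * gives the robot as it stands.
- The arm moves only by the tool servo_tool, never from a script. Its argument "steps" is a list of rows, each an object with "delta_pos": the shift along the tool's x, y, z in mm, a list of three; "delta_rot": the turn, a rotation vector about the tool's x, y, z in rad, a list of three. A call has 1 to 20 rows; each row shifts and turns the pose as measured when the row begins, along the tool's axes as they then stand; what a row does not reach is not made up. A row lasts 1/10 s, in which the tool goes at most 50 mm and 8.59 degrees, less where a joint would pass 70% of its speed; a pose out of reach is approached as far as the arm can. A call is refused whole if a number of a shift passes 50 or a number of a turn 0.15, either way. A call with a gripper value outside its range is refused whole. "grip" is the finger opening in mm, from 0 to 87.8, set as the call begins (left out, the last holds). The fingers move at their own pace and stop on an object; "squeeze" is the grip in N (left out, the last holds). Time passes only in rows, so rows that do not move let the fingers close. It gives the time, the measured TCP pose, the force and the opening at its end, in the units of the state.
- state(): the state, without advancing time (a new reading comes with each control period).
- get_image(name): name is "scene" or "top" or "wrist"; returns a dict with "img" (384x512x3 uint8, red, green, blue), "fov_y" (degrees; the focal length in pixels is half the picture's height over the tangent of half this angle, whatever the lens; pixels are square), "cx", "cy" (the principal point, pixels), "distortion" ([k1, k2, p1, p2, k3] as OpenCV has them; the pictures are not rectified), "rvec" (rotation vector, rad) and "tvec" (3), from world to camera coordinates, as OpenCV has them. Camera axes: x right, y down, z forward; pixel columns grow to the right and rows downward; lengths in m; the calibration is good to about 2 mm. A picture is of the moment at which its call begins. There is no depth.
- finish_job(): hands the job in, once; it reports no verdict.
Trained networks look in the newest picture that a camera, given by its name, has taken for a name from the list of things; names that differ only in an ending like _2 or _b are one class to them, and where a whole thing is asked for, a point or a joint stands for the part that bears it (a point fixed in the world has none). Each returns a list of dicts, best first, with "score" (0 to 1); they miss things now and then, are a little off and sometimes report something else, mostly with a low value. They report only what shows in the picture. A call takes as long as a camera call. They do not tell look-alikes from the thing itself.
- spot_in(camera, thing): "rect" ([left, top, right, bottom] in pixels, round what is visible of it).
The state is a dict: "time": time; "qpos": joint angles; "qd": joint speeds; "joint_efforts": joint torques, N m; "ee_pos": TCP position; "tcp_rot": TCP orientation; "wrist_force": force on the tool from outside, world axes, zero at the start; "moment": the same for the moment, N m; "opening": finger opening in m.
Only numpy, scipy, OpenCV 4.12 (cv2) and the standard library are available. Lean on these libraries where they do the work, as an engineer would, in place of code of your own. Each camera call takes 0.05 s, during which the arm holds its last target.

TASK

Move the four hand tools from the full rack to the empty one in reverse order, so that the maker on the other side of the bench finds them in his usual row: the tool that is leftmost now goes to the rightmost place, the second from the left to the second from the right, and so on. Lay each handle squarely and centred in both V supports of its place, blade still pointing away from the robot, and leave the tin, the offcut and the cup where they are.

Things in the scene. Friction and masses are not known exactly. Their poses are not given: they have to be found in the camera images.
- chisel: Bench chisel: wooden handle with a steel hoop at its butt, flat bright blade 20 mm wide. Origin on the axis at the handle's front end, where the brass ferrule begins; x along the tool towards the blade; roll about x is free. Handle: straight round cylinder, diameter 26 mm, x = -110 to 0 (middle -55; grip across it there). Blade tip at x = 98 mm. Loose, about 140 g.
- file: Small file: plain wooden handle, flat dark blade 15 mm wide. Origin on the axis at the handle's front end, where the brass ferrule begins; x along the tool towards the blade; roll about x is free. Handle: straight round cylinder, diameter 24 mm, x = -110 to 0 (middle -55; grip across it there). Blade tip at x = 108 mm. Loose, about 120 g.
- awl: Awl: the thickest handle, with a mushroom-like butt (diameter 34 mm, to x = -135), and a short thin round spike. Origin on the axis at the handle's front end, where the brass ferrule begins; x along the tool towards the blade; roll about x is free. Handle: straight round cylinder, diameter 30 mm, x = -110 to 0 (middle -55; grip across it there). Blade tip at x = 53 mm. Loose, about 90 g.
- turnscrew: Turnscrew (slotted screwdriver): the thinnest handle, with a dark band near the front; round shank, flat tip 10 mm wide. Origin on the axis at the handle's front end, where the brass ferrule begins; x along the tool towards the blade; roll about x is free. Handle: straight round cylinder, diameter 22 mm, x = -110 to 0 (middle -55; grip across it there). Blade tip at x = 84 mm. Loose, about 100 g.
- chisel_saddle: Fixed dark wooden saddle of the old rack where the chisel starts (all four alike): two 90 degree V supports 10 mm thick at x = -36 and +36 mm, 62 mm free between; V bottom 20 mm, tips up to 42 mm above the origin; 51 mm wide. Origin: centre of its underside, on the board, 10 mm above the bench; x towards the blade, y to the left along the row.
- file_saddle: Fixed dark wooden saddle of the old rack where the file starts (all four alike): two 90 degree V supports 10 mm thick at x = -36 and +36 mm, 62 mm free between; V bottom 20 mm, tips up to 42 mm above the origin; 51 mm wide. Origin: centre of its underside, on the board, 10 mm above the bench; x towards the blade, y to the left along the row.
- awl_saddle: Fixed dark wooden saddle of the old rack where the awl starts (all four alike): two 90 degree V supports 10 mm thick at x = -36 and +36 mm, 62 mm free between; V bottom 20 mm, tips up to 42 mm above the origin; 51 mm wide. Origin: centre of its underside, on the board, 10 mm above the bench; x towards the blade, y to the left along the row.
- turnscrew_saddle: Fixed dark wooden saddle of the old rack where the turnscrew starts (all four alike): two 90 degree V supports 10 mm thick at x = -36 and +36 mm, 62 mm free between; V bottom 20 mm, tips up to 42 mm above the origin; 51 mm wide. Origin: centre of its underside, on the board, 10 mm above the bench; x towards the blade, y to the left along the row.
- old_rack: Full rack: fixed dark wooden board 104 x 252 x 10 mm (x, y, z) with the four saddles at y = -96, -32, +32, +96 mm, x = 0. Origin: centre of its underside on the bench; x away from the robot, y to the robot's left. On the left or right of the bench, turned up to 0.25 rad. Bystanders, none over 60 mm high: a tin between racks and robot, an offcut beyond the racks, a cup well to the left.
- new_rack: Empty rack: fixed pale plywood board 104 x 252 x 10 mm, places at y = -96, -32, +32, +96 mm, each two 90 degree Vs at x = -36 and +36 mm as in the saddles (V bottom 30 mm, tips up to 52 mm above the bench). A handle of radius r lies self-centred (in either rack), axis 30 mm + 1.414 r above the bench, its middle over x = 0. Origin and axes as the full rack's.
There are look-alikes about, which are no part of the job. What is shaped like the file but turquoise is not meant.

How it is judged:
At the end, for the whole second after the job is handed in: Every tool rests in the new rack in the mirrored place of its saddle: within 10 mm across the row, handle centred lengthwise within 18 mm, height within 6 mm of lying in the Vs, in line with the rack within 0.12 rad, blade away from the robot (((y of chisel_saddle in the frame of old_rack between -0.106 and -0.086 m and y of chisel in the frame of new_rack between 0.086 and 0.106 m) or (y of chisel_saddle in the frame of old_rack between -0.042 and -0.022 m and y of chisel in the frame of new_rack between 0.022 and 0.042 m) or (y of chisel_saddle in the frame of old_rack between 0.022 and 0.042 m and y of chisel in the frame of new_rack between -0.042 and -0.022 m) or (y of chisel_saddle in the frame of old_rack between 0.086 and 0.106 m and y of chisel in the frame of new_rack between -0.106 and -0.086 m)) and x of chisel in the frame of new_rack between 0.037 and 0.073 m and z of chisel in the frame of new_rack between 0.04238 and 0.05438 m and angle between the x axis of each of chisel, file, awl, turnscrew and the x axis of new_rack, either way round below 0.12 rad and linear speed of each of chisel, file, awl, turnscrew below 0.02 m/s and angular speed of each of chisel, file, awl, turnscrew below 0.3 rad/s and ((y of file_saddle in the frame of old_rack between -0.106 and -0.086 m and y of file in the frame of new_rack between 0.086 and 0.106 m) or (y of file_saddle in the frame of old_rack between -0.042 and -0.022 m and y of file in the frame of new_rack between 0.022 and 0.042 m) or (y of file_saddle in the frame of old_rack between 0.022 and 0.042 m and y of file in the frame of new_rack between -0.042 and -0.022 m) or (y of file_saddle in the frame of old_rack between 0.086 and 0.106 m and y of file in the frame of new_rack between -0.106 and -0.086 m)) and x of file in the frame of new_rack between 0.037 and 0.073 m and z of file in the frame of new_rack between 0.04097 and 0.05297 m and ((y of awl_saddle in the frame of old_rack between -0.106 and -0.086 m and y of awl in the frame of new_rack between 0.086 and 0.106 m) or (y of awl_saddle in the frame of old_rack between -0.042 and -0.022 m and y of awl in the frame of new_rack between 0.022 and 0.042 m) or (y of awl_saddle in the frame of old_rack between 0.022 and 0.042 m and y of awl in the frame of new_rack between -0.042 and -0.022 m) or (y of awl_saddle in the frame of old_rack between 0.086 and 0.106 m and y of awl in the frame of new_rack between -0.106 and -0.086 m)) and x of awl in the frame of new_rack between 0.037 and 0.073 m and z of awl in the frame of new_rack between 0.04521 and 0.05721 m and ((y of turnscrew_saddle in the frame of old_rack between -0.106 and -0.086 m and y of turnscrew in the frame of new_rack between 0.086 and 0.106 m) or (y of turnscrew_saddle in the frame of old_rack between -0.042 and -0.022 m and y of turnscrew in the frame of new_rack between 0.022 and 0.042 m) or (y of turnscrew_saddle in the frame of old_rack between 0.022 and 0.042 m and y of turnscrew in the frame of new_rack between -0.042 and -0.022 m) or (y of turnscrew_saddle in the frame of old_rack between 0.086 and 0.106 m and y of turnscrew in the frame of new_rack between -0.106 and -0.086 m)) and x of turnscrew in the frame of new_rack between 0.037 and 0.073 m and z of turnscrew in the frame of new_rack between 0.03956 and 0.05156 m); the robot touches nothing.
It fails at once if the polish tin is moved by more than 30 mm (distance of polish_tin from where it was at the start of the episode above 0.03 m).
It fails at once if the walnut offcut is moved by more than 30 mm (distance of walnut_offcut from where it was at the start of the episode above 0.03 m).
It fails at once if the screw cup is moved by more than 30 mm (distance of screw_cup from where it was at the start of the episode above 0.03 m).
It also fails if it takes over 90 s, if anything falls off the work surface, if the arm or the gripper's body presses on something with over 40 N, if the wrist force passes 120 N, or if a joint passes its speed limit or range.

## Working session

There is one attempt and no reset: what is moved stays moved. The work goes in short steps, Python scripts to look and compute and a tool call to move; the robot and the scene stay as the last step left them, time stands still between calls to the robot, and variables do not carry over. Pictures are saved under pics/ and viewed, and the job is handed in when it is done.

Besides the shell and the picture viewer there is one more tool, called after ">>>" as name([rows], argument=value, ...), one row to a line, values as JSON. servo_tool: Moves the arm, as the interface text tells. Its arguments: {"type":"object","properties":{"steps":{"type":"array","items":{"type":"object","properties":{"delta_pos":{"type":"array","items":{"type":"number"}},"delta_rot":{"type":"array","items":{"type":"number"}}}}},"grip":{"type":"number"},"squeeze":{"type":"number"}},"required":["steps"]}

```bash
ls; mkdir -p pics; python3 - <<'E'
from plant import *
import cv2,numpy as np
s=state();print({k:np.round(v,3) for k,v in s.items()})
for n in ['top','scene','wrist']:
    d=get_image(n);cv2.imwrite(f'pics/{n}0.png',d['img'][:,:,::-1]);print(n,{k:v for k,v in d.items() if k!='img'})
    for t in ['chisel','file','awl','turnscrew','old_rack','new_rack']:
        print(t,[(np.round(r['rect']).tolist(),round(r['score'],2)) for r in spot_in(n,t)][:4])
E
```

```text
pics
{'time': np.float64(0.0), 'qpos': array([ 1.103,  0.412, -0.013,  1.597,  0.006,  1.134, -0.082]), 'qd': array([-0.002,  0.   , -0.   , -0.   ,  0.001,  0.001,  0.   ]), 'joint_efforts': array([-1.0000e-03, -5.8797e+01,  6.4100e-01, -2.9108e+01, -5.4000e-02,
        1.8000e-02,  0.0000e+00]), 'ee_pos': array([ 0.243, -0.575,  0.222]), 'tcp_rot': array([-0.14 , -0.693, -0.141,  0.693]), 'wrist_force': array([ 0.028, -0.139, -0.341]), 'moment': array([-0.047, -0.036,  0.036]), 'opening': np.float64(0.088)}
top {'fov_y': 54.84719127217719, 'cx': 251.36087569426718, 'cy': 190.39058775197202, 'distortion': array([-0.11599603,  0.        ,  0.        ,  0.        ,  0.        ]), 'rvec': array([ 2.09381338, -2.13041894,  0.22841347]), 'tvec': array([0.16428369, 0.48179689, 1.18011032])}
chisel [([248.0, 132.0, 260.0, 195.0], 0.6)]
file [([149.0, 123.0, 192.0, 170.0], 0.85), ([213.0, 134.0, 224.0, 195.0], 0.79), ([94.0, 197.0, 143.0, 233.0], 0.79), ([194.0, 239.0, 260.0, 254.0], 0.73)]
awl [([271.0, 158.0, 276.0, 203.0], 0.71)]
turnscrew [([235.0, 140.0, 242.0, 190.0], 0.57)]
old_rack 
[... 448 characters left out ...]
 0.87)]
file [([227.0, 224.0, 284.0, 253.0], 0.87), ([358.0, 255.0, 382.0, 319.0], 0.86), ([285.0, 185.0, 332.0, 221.0], 0.63), ([232.0, 285.0, 310.0, 298.0], 0.57)]
awl [([220.0, 180.0, 255.0, 205.0], 0.59)]
turnscrew [([219.0, 209.0, 270.0, 238.0], 0.51)]
old_rack [([222.0, 204.0, 282.0, 248.0], 0.66)]
new_rack [([167.0, 140.0, 226.0, 193.0], 0.93)]
wrist {'fov_y': 63.813603806732964, 'cx': 251.6083179666191, 'cy': 192.761114424639, 'distortion': array([-0.01003751,  0.        ,  0.        ,  0.        ,  0.        ]), 'rvec': array([-2.41776836,  1.60232375,  0.2237769 ]), 'tvec': array([-0.62525235, -0.03453079,  0.38993161])}
chisel []
file []
awl []
turnscrew []
old_rack []
new_rack []
```

```bash
python3 - <<'E'
import cv2
a=cv2.imread('pics/top0.png');cv2.imwrite('pics/top0z.png',cv2.resize(a[100:270,180:400],None,fx=3.5,fy=3.5,interpolation=cv2.INTER_CUBIC))
E
```

```text
(no output)
```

View pics/top0.png

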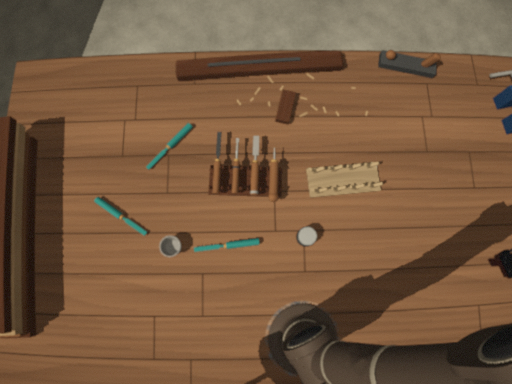

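View pics/scene0.png

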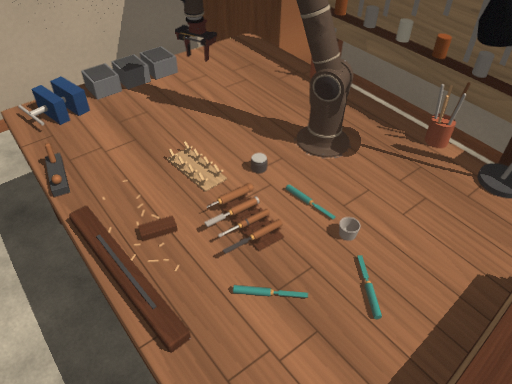

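View pics/top0z.png

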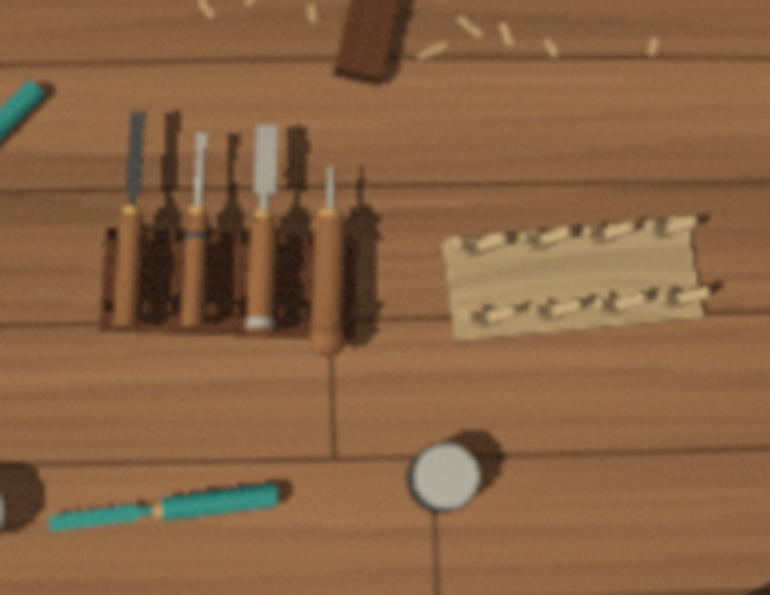

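```bash
cat > h.py <<'E'
import numpy as np,cv2
from scipy.spatial.transform import Rotation as R
def K(d):
    f=d['img'].shape[0]/2/np.tan(np.radians(d['fov_y'])/2)
    return np.array([[f,0,d['cx']],[0,f,d['cy']],[0,0,1.]])
def world(d,uv,z):
    uv=np.array(uv,float).reshape(-1,1,2)
    n=cv2.undistortPoints(uv,K(d),d['distortion'])[:,0]
    Rm=cv2.Rodrigues(d['rvec'])[0];c=-Rm.T@d['tvec']
    r=np.c_[n,np.ones(len(n))]@Rm
    z=np.broadcast_to(z,len(n))
    return c+r*((z-c[2])/r[:,2])[:,None]
def proj(d,P): return cv2.projectPoints(np.array(P,float).reshape(-1,3),d['rvec'],d['tvec'],K(d),d['distortion'])[0][:,0]
def fitrect(W,L=None):
    # W corners -> rack: ordered front-left(far,+y), far-right, near-right, near-left
    M=np.array(L if L is not None else [[.052,.126],[.052,-.126],[-.052,-.126],[-.052,.126]])
    W=W[:,:2];a,b=M-M.mean(0),W-W.mean(0)
    th=np.arctan2((a[:,0]*b[:,1]-a[:,1]*b[:,0]).sum(),(a*b).sum())
    c,s=np.cos(th),np.sin(th);Q=np.array([[c,-s],[s,c]])
    t=W.mean(0)-Q@M.mean(0)
    return t,th,(W-(M@Q.T+t))*1000
def tcp(): 
    from plant import state
    s=state();q=s['tcp_rot'];return s,np.array(s['ee_pos']),R.from_quat([q[1],q[2],q[3],q[0]])
E
python3 - <<'E'
from plant import *
from h import *
d=get_image('top')
z=lambda l:[((x+.5)/3.5-.5+180,(y+.5)/3.5-.5+100) for x,y in l]
W=world(d,z([(443,240),(692,226),(703,317),(455,340)]),.01);print(W);print(fitrect(W))
W=world(d,z([(107,230),(100,328)]),.01);print('old',W)
for n,r,p in [('file',12,[(130,209),(124,326)]),('turn',11,[(198,209),(190,326)]),('chis',13,[(263,209),(260,328)]),('awl',15,[(329,212),(325,328)])]:
    W=world(d,z(p),.03+.001414*r);v=W[0]-W[1];print(n,W.round(4).tolist(),np.linalg.norm(v),np.arctan2(v[1],v[0]),W.mean(0))
print(world(d,[(308,236),(170,245),(287,106)],.05))
s,p,q=tcp();print(p,q.as_matrix().round(3));print(s['time'])
w=get_image('wrist');Rm=cv2.Rodrigues(w['rvec'])[0];print('cam in tool',q.inv().apply(-Rm.T@w['tvec']-p),q.inv().apply(Rm))
E
```

```text
[[ 0.56930522 -0.03748565  0.01      ]
 [ 0.58063663 -0.29293362  0.01      ]
 [ 0.48624452 -0.29547785  0.01      ]
 [ 0.46740608 -0.04430404  0.01      ]]
(array([ 0.52589811, -0.16755029]), np.float64(0.05785231979996567), array([[-1.22057074,  1.26879697],
       [-4.45981299, -2.60076955],
       [ 4.97408226,  0.86828606],
       [ 0.70630146,  0.46368653]]))
old [[0.58522871 0.29788078 0.01      ]
 [0.48540062 0.30412883 0.01      ]]
file [[0.5954, 0.2716, 0.047], [0.4793, 0.277, 0.047]] 0.11623565283872772 -0.046502728200147204 [0.53733684 0.27434248 0.046968  ]
turn [[0.5946, 0.2055, 0.0456], [0.4785, 0.2142, 0.0456]] 0.11643125040728076 -0.0742547980095218 [0.53656501 0.20985905 0.045554  ]
chis [[0.5927, 0.1424, 0.0484], [0.4748, 0.1475, 0.0484]] 0.11794704133142987 -0.043820556926754115 [0.53376325 0.14494565 0.048382  ]
awl [[0.5878, 0.0786, 0.0512], [0.4732, 0.0859, 0.0512]] 0.11478978513856453 -0.06384182948917676 [0.53048689 0.08222724 0.05121   ]
[[ 0.32962087 -0.02596212  0.05      ]
 [ 0.30772556  0.42355131  0.05      ]
 [ 0.78696458  0.02485141  0.05      ]]
[ 0.24325629 -0.57572551  0.22266469] [[ 0.     0.389 -0.921]
 [-0.    -0.921 -0.389]
 [-1.     0.    -0.   ]]
1.1
cam in tool [-1.62166554e-01 -7.14793888e-05 -7.44243278e-02] [[-6.55525771e-04  9.99999611e-01 -5.90795884e-04]
 [-2.75080738e-01  3.87681239e-04  9.61421051e-01]
 [ 9.61420906e-01  7.92752844e-04  2.75080376e-01]]
```

```bash
cat > plan.py <<'E'
import sys
from h import *
def plan(P,yaw,n=None,step=42):
    """target TCP P, approach down, tool -z along yaw. print rows (tool frame)"""
    s,p,q=tcp()
    z=-np.array([np.cos(yaw),np.sin(yaw),0]);x=np.array([0,0,-1.]);y=np.cross(z,x)
    G=R.from_matrix(np.c_[x,y,z])
    D=np.array(P)-p; rv=(q.inv()*G).as_rotvec()
    k=n or int(max(1,np.ceil(np.linalg.norm(D)*1000/step),np.ceil(np.linalg.norm(rv)/.1)))
    print('t',s['time'],'pos',p.round(4),'yaw',np.arctan2(-q.as_matrix()[1,2],-q.as_matrix()[0,2]).round(3),'rv',rv.round(4),'n',k)
    for i in range(k):
        qi=q*R.from_rotvec(rv*i/k); print((qi.inv().apply(D/k)*1000).round(1).tolist(),(rv/k).round(4).tolist())
if __name__=='__main__':
    a=[float(v) for v in sys.argv[1:]]; plan(a[:3],a[3],int(a[4]) if len(a)>4 else None)
E
python3 plan.py .53 -.17 .25 .058
```

```text
t 1.15 pos [ 0.2433 -0.5757  0.2226] yaw 0.4 rv [ 3.418e-01 -0.000e+00 -1.000e-04] n 12
[-2.3, -21.8, -35.2] [0.0285, -0.0, -0.0]
[-2.3, -22.8, -34.5] [0.0285, -0.0, -0.0]
[-2.3, -23.8, -33.9] [0.0285, -0.0, -0.0]
[-2.3, -24.8, -33.2] [0.0285, -0.0, -0.0]
[-2.3, -25.7, -32.5] [0.0285, -0.0, -0.0]
[-2.3, -26.6, -31.7] [0.0285, -0.0, -0.0]
[-2.3, -27.5, -30.9] [0.0285, -0.0, -0.0]
[-2.3, -28.4, -30.1] [0.0285, -0.0, -0.0]
[-2.3, -29.2, -29.3] [0.0285, -0.0, -0.0]
[-2.3, -30.0, -28.5] [0.0285, -0.0, -0.0]
[-2.3, -30.8, -27.6] [0.0285, -0.0, -0.0]
[-2.3, -31.6, -26.7] [0.0285, -0.0, -0.0]
```

>>> servo_tool([
  {"delta_pos": [-2,-22,-35],"delta_rot": [0.0285,0,0]},
  {"delta_pos": [-2,-23,-35],"delta_rot": [0.0285,0,0]},
  {"delta_pos": [-2,-24,-34],"delta_rot": [0.0285,0,0]},
  {"delta_pos": [-2,-25,-33],"delta_rot": [0.0285,0,0]},
  {"delta_pos": [-2,-26,-32],"delta_rot": [0.0285,0,0]},
  {"delta_pos": [-2,-27,-32],"delta_rot": [0.0285,0,0]},
  {"delta_pos": [-2,-28,-31],"delta_rot": [0.0285,0,0]},
  {"delta_pos": [-2,-28,-30],"delta_rot": [0.0285,0,0]},
  {"delta_pos": [-2,-29,-29],"delta_rot": [0.0285,0,0]},
  {"delta_pos": [-2,-30,-28],"delta_rot": [0.0285,0,0]},
  {"delta_pos": [-2,-31,-28],"delta_rot": [0.0285,0,0]},
  {"delta_pos": [-2,-32,-27],"delta_rot": [0.0285,0,0]},
  {"delta_pos": [0,0,0],"delta_rot": [0,0,0]},
])

```text
time: 2.45
ee_pos: [0.5422, -0.1562, 0.2475]
tcp_rot: [0.014, 0.708, 0.013, -0.706]
wrist_force: [-0.1, 0.7, -0.2]
opening: 0.0876
```

```bash
python3 - <<'E'
from plant import *
from h import *
d=get_image('wrist');cv2.imwrite('pics/w1.png',d['img'][:,:,::-1]);np.save('w1.npy',d,allow_pickle=True)
s,p,q=tcp();print(p,s['time'],q.as_matrix().round(3))
E
python3 plan.py .53 .15 .25 -.055
```

```text
[ 0.54064947 -0.15920147  0.24726481] 2.5 [[ 0.002  0.036 -0.999]
 [-0.004 -0.999 -0.036]
 [-1.     0.004 -0.002]]
t 2.5 pos [ 0.5406 -0.1592  0.2473] yaw 0.036 rv [ 0.0908 -0.0019 -0.0038] n 8
[-0.5, -38.7, -0.1] [0.0113, -0.0002, -0.0005]
[-0.5, -38.7, 0.4] [0.0113, -0.0002, -0.0005]
[-0.5, -38.7, 0.8] [0.0113, -0.0002, -0.0005]
[-0.4, -38.7, 1.3] [0.0113, -0.0002, -0.0005]
[-0.4, -38.6, 1.7] [0.0113, -0.0002, -0.0005]
[-0.4, -38.6, 2.1] [0.0113, -0.0002, -0.0005]
[-0.4, -38.6, 2.6] [0.0113, -0.0002, -0.0005]
[-0.4, -38.6, 3.0] [0.0113, -0.0002, -0.0005]
```

View pics/w1.png

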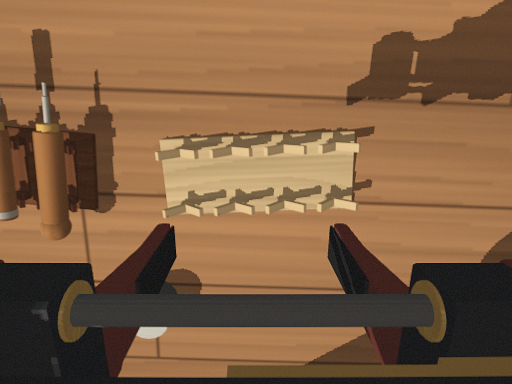

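>>> servo_tool([
  {"delta_pos": [0,-38,0],"delta_rot": [0.011,0,0]},
  {"delta_pos": [0,-38,0],"delta_rot": [0.011,0,0]},
  {"delta_pos": [0,-38,1],"delta_rot": [0.011,0,0]},
  {"delta_pos": [0,-38,1],"delta_rot": [0.011,0,0]},
  {"delta_pos": [0,-38,2],"delta_rot": [0.011,0,0]},
  {"delta_pos": [0,-38,2],"delta_rot": [0.011,0,0]},
  {"delta_pos": [0,-38,2],"delta_rot": [0.011,0,0]},
  {"delta_pos": [0,-30,2],"delta_rot": [0.011,0,0]},
  {"delta_pos": [0,0,0],"delta_rot": [0,0,0]},
  {"delta_pos": [0,0,0],"delta_rot": [0,0,0]},
])

```text
time: 3.5
ee_pos: [0.5311, 0.1303, 0.2443]
tcp_rot: [-0.022, 0.707, -0.03, -0.706]
wrist_force: [0.7, -0.7, -0.4]
opening: 0.088
```

```bash
python3 - <<'E'
from plant import *
from h import *
d=get_image('wrist');cv2.imwrite('pics/w2.png',d['img'][:,:,::-1]);np.save('w2.npy',d,allow_pickle=True)
s,p,q=tcp();print(p,s['time'],q.as_matrix().round(3))
for i,(n,(x0,y0,x1,y1),f) in enumerate([('w1',(150,120,370,225),3.5),('w2',(130,60,390,250),3)]):
    a=cv2.imread(f'pics/{n}.png')[y0:y1,x0:x1];cv2.imwrite(f'pics/{n}z.png',cv2.resize(a,None,fx=f,fy=f,interpolation=cv2.INTER_CUBIC))
E
```

```text
[0.53106195 0.13029698 0.24434345] 3.55 [[ 0.001 -0.074 -0.997]
 [-0.011 -0.997  0.074]
 [-1.     0.011 -0.002]]
```

View pics/w1z.png

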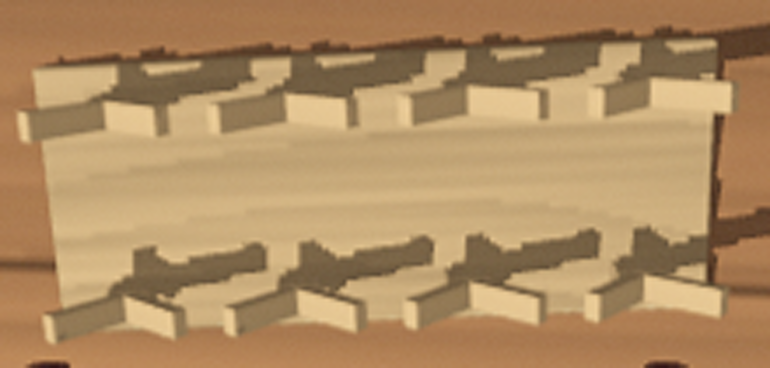

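View pics/w2.png

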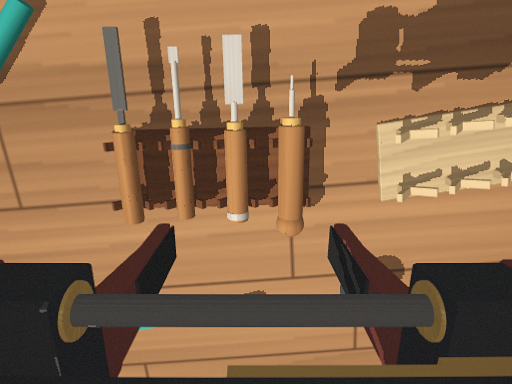

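View pics/w2z.png

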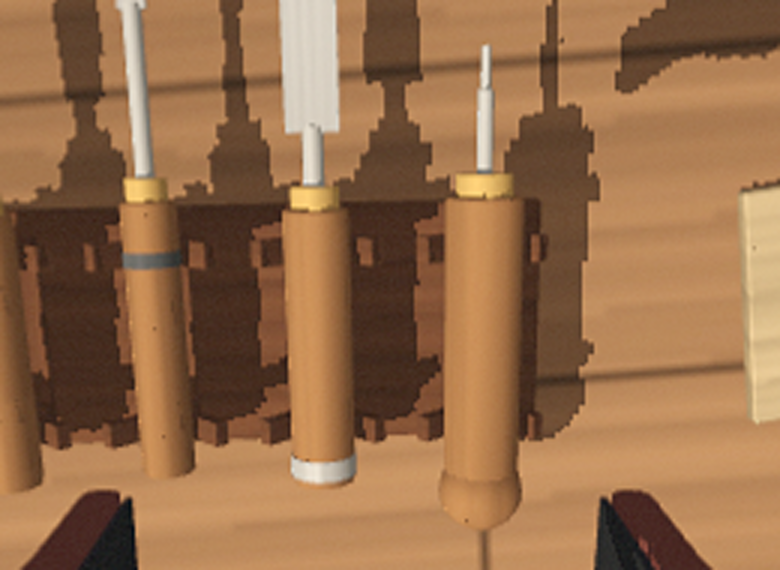

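```bash
python3 - <<'E'
from h import *
d=np.load('w1.npy',allow_pickle=True).item()
zz=lambda l,f,ox,oy:[((x+.5)/f-.5+ox,(y+.5)/f-.5+oy) for x,y in l]
pts=zz([(106,102),(288,94),(470,86),(652,77),(127,296),(300,289),(473,283),(645,275)],3.5,150,120)
L=[[x,y] for x in(.041,-.031) for y in(.096,.032,-.032,-.096)]
W=world(d,pts,.03);print(fitrect(W,L))
t,th,_=fitrect(W,L)
W=world(d,zz([(34,68),(716,40),(712,308),(60,318)],3.5,150,120),.01);print(fitrect(W))
# overlay
im=cv2.imread('pics/w1.png')
c,s=np.cos(th),np.sin(th);T=lambda x,y,z:[t[0]+c*x-s*y,t[1]+s*x+c*y,z]
for q in proj(d,[T(x,y,.03) for x,y in L]+[T(x,y,.01) for x in(.052,-.052) for y in(.126,-.126)]+[T(x,y+e,.052) for x in(.041,.031,-.031,-.041) for y in(.096,.032,-.032,-.096) for e in(.022,-.022)]): cv2.circle(im,(int(round(q[0]*8)),int(round(q[1]*8))),8,(0,0,255),-1,shift=3)
cv2.imwrite('pics/w1o.png',cv2.resize(im[115:230,145:375],None,fx=3.4,fy=3.4))
# tools in w2
d=np.load('w2.npy',allow_pickle=True).item()
for n,r,p in [('file',12,[(122.5,130.5),(134,222)]),('turn',11,zz([(150,203),(168,474)],3,130,60)),('chis',13,zz([(315,207),(322,484)],3,130,60)),('awl',15,zz([(483,198),(481,472)],3,130,60))]:
    h=.03+.001414*r; W=world(d,p,[h,h]);v=W[0]-W[1];print(n,W.round(4).tolist(),np.linalg.norm(v),np.arctan2(v[1],v[0]),W.mean(0))
E
```

```text
(array([ 0.52884163, -0.16717928]), np.float64(0.08116905850462966), array([[-0.0815197 , -0.06734955],
       [-0.07590855, -0.167278  ],
       [-0.05624918, -0.03326399],
       [ 0.33247786,  0.26769413],
       [ 0.22661758, -0.21506573],
       [ 0.13602127, -0.25077647],
       [-0.36222521, -0.1044378 ],
       [-0.11921406,  0.57047741]]))
(array([ 0.53041306, -0.16662068]), np.float64(0.06896972006155623), array([[-3.10905735, -0.29726273],
       [-0.88028612,  1.97278973],
       [ 0.11255738, -2.51550575],
       [ 3.87678609,  0.83997875]]))
file [[0.5882, 0.2711, 0.047], [0.4766, 0.2777, 0.047]] 0.11175397205228975 -0.05913230572849151 [0.53237976 0.2744421  0.046968  ]
turn [[0.5867, 0.2059, 0.0456], [0.4768, 0.2135, 0.0456]] 0.11011931613178126 -0.06883859000192769 [0.53176972 0.20966781 0.045554  ]
chis [[0.5807, 0.1431, 0.0484], [0.4686, 0.1501, 0.0484]] 0.1123508832051969 -0.06237133840150865 [0.52463397 0.14655955 0.048382  ]
awl [[0.5795, 0.0795, 0.0512], [0.4698, 0.0846, 0.0512]] 0.10985385716635264 -0.046145483566165574 [0.5246738  0.08205397 0.05121   ]
```

View pics/w1o.png

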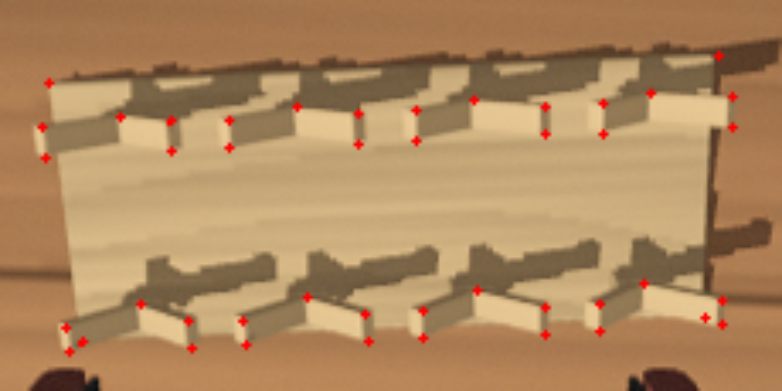

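```bash
python3 plan.py .532 .2744 .10 -.056 6
```

```text
t 3.55 pos [0.5311 0.1303 0.2443] yaw -0.074 rv [-0.018  -0.0016 -0.0114] n 6
[23.8, -24.2, 1.7] [-0.003, -0.0003, -0.0019]
[23.8, -24.2, 1.6] [-0.003, -0.0003, -0.0019]
[23.9, -24.2, 1.5] [-0.003, -0.0003, -0.0019]
[23.9, -24.1, 1.4] [-0.003, -0.0003, -0.0019]
[24.0, -24.1, 1.3] [-0.003, -0.0003, -0.0019]
[24.0, -24.0, 1.3] [-0.003, -0.0003, -0.0019]
```

>>> servo_tool([
  {"delta_pos": [24,-24,2],"delta_rot": [-0.003,0,-0.002]},
  {"delta_pos": [24,-24,2],"delta_rot": [-0.003,0,-0.002]},
  {"delta_pos": [24,-24,1],"delta_rot": [-0.003,0,-0.002]},
  {"delta_pos": [24,-24,1],"delta_rot": [-0.003,0,-0.002]},
  {"delta_pos": [24,-24,1],"delta_rot": [-0.003,0,-0.002]},
  {"delta_pos": [24,-24,1],"delta_rot": [-0.003,0,-0.002]},
  {"delta_pos": [0,0,0],"delta_rot": [0,0,0]},
  {"delta_pos": [0,0,0],"delta_rot": [0,0,0]},
], grip=48)

```text
time: 4.35
ee_pos: [0.5424, 0.2573, 0.0951]
tcp_rot: [-0.026, 0.709, -0.031, -0.704]
wrist_force: [-0.1, -0.7, 0.3]
opening: 0.0478
```

```bash
python3 plan.py .532 .2744 .03 -.056 4;python3 plan.py .532 .2744 .03 -.056 1
```

```text
t 4.35 pos [0.5424 0.2573 0.0951] yaw -0.08 rv [-0.0239 -0.0082 -0.0072] n 4
[16.2, -4.2, 3.1] [-0.006, -0.002, -0.0018]
[16.2, -4.2, 3.0] [-0.006, -0.002, -0.0018]
[16.3, -4.2, 2.9] [-0.006, -0.002, -0.0018]
[16.3, -4.1, 2.9] [-0.006, -0.002, -0.0018]
t 4.35 pos [0.5424 0.2573 0.0951] yaw -0.08 rv [-0.0239 -0.0082 -0.0072] n 1
[64.9, -16.7, 12.2] [-0.0239, -0.0082, -0.0072]
```

>>> servo_tool([
  {"delta_pos": [3,-10,7],"delta_rot": [-0.012,-0.004,-0.004]},
  {"delta_pos": [3,-7,5],"delta_rot": [-0.012,-0.004,-0.003]},
  {"delta_pos": [0,0,0],"delta_rot": [0,0,0]},
  {"delta_pos": [0,0,0],"delta_rot": [0,0,0]},
])

```text
time: 4.75
ee_pos: [0.5335, 0.2721, 0.0915]
tcp_rot: [-0.021, 0.708, -0.021, -0.706]
wrist_force: [0.5, -0.3, 0.2]
opening: 0.0481
```

```bash
python3 plan.py .532 .2744 .03 -.056 4;python3 - <<'E'
from plant import *
from h import *
d=get_image('wrist');cv2.imwrite('pics/w3.png',d['img'][:,:,::-1]);print(state()['qd'])
E
```

```text
t 4.75 pos [0.5335 0.2721 0.0915] yaw -0.06 rv [-0.0035 -0.0037  0.0001] n 4
[15.4, -0.6, 0.5] [-0.0009, -0.0009, 0.0]
[15.4, -0.6, 0.5] [-0.0009, -0.0009, 0.0]
[15.4, -0.6, 0.4] [-0.0009, -0.0009, 0.0]
[15.4, -0.6, 0.4] [-0.0009, -0.0009, 0.0]
[-0.00262586  0.00368617  0.00340016 -0.00281154  0.00027212 -0.00091388
 -0.00181761]
```

View pics/w3.png

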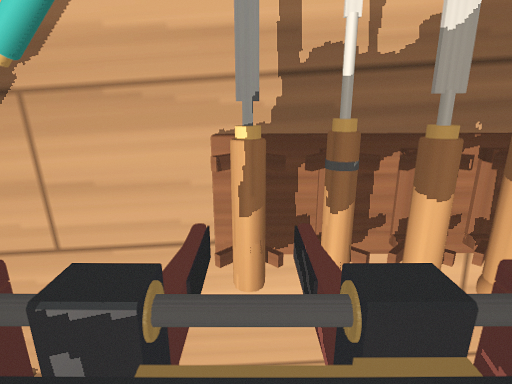

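The file's handle (col 248) sits midway between the fingers (210–295); the right finger clears the turnscrew. I'll descend.

>>> servo_tool([
  {"delta_pos": [16,-1,1],"delta_rot": [-0.001,-0.001,0]},
  {"delta_pos": [16,-1,1],"delta_rot": [-0.001,-0.001,0]},
  {"delta_pos": [16,0,0],"delta_rot": [-0.001,-0.001,0]},
  {"delta_pos": [13,0,0],"delta_rot": [-0.001,-0.001,0]},
  {"delta_pos": [2,0,0],"delta_rot": [0,0,0]},
  {"delta_pos": [0,0,0],"delta_rot": [0,0,0]},
])

```text
time: 5.4
ee_pos: [0.5321, 0.2732, 0.0237]
tcp_rot: [-0.02, 0.707, -0.02, -0.707]
wrist_force: [0.4, 0.4, 0.6]
opening: 0.0481
```

```bash
python3 plan.py .532 .2744 .03 -.056 1
```

```text
t 5.4 pos [0.5321 0.2732 0.0237] yaw -0.057 rv [-0.0007 -0.0005 -0.0001] n 1
[-6.3, -1.2, 0.2] [-0.0007, -0.0005, -0.0001]
```

>>> servo_tool([
  {"delta_pos": [-4,-1,0],"delta_rot": [0,0,0]},
  {"delta_pos": [0,0,0],"delta_rot": [0,0,0]},
  {"delta_pos": [0,0,0],"delta_rot": [0,0,0]},
  {"delta_pos": [0,0,0],"delta_rot": [0,0,0]},
  {"delta_pos": [0,0,0],"delta_rot": [0,0,0]},
  {"delta_pos": [0,0,0],"delta_rot": [0,0,0]},
], grip=10, squeeze=20)

```text
time: 6.0
ee_pos: [0.5332, 0.2746, 0.0301]
tcp_rot: [-0.021, 0.708, -0.02, -0.706]
wrist_force: [0.5, 0.5, -1.3]
opening: 0.0231
```

>>> servo_tool([
  {"delta_pos": [-15,0,0],"delta_rot": [0,0,0]},
  {"delta_pos": [-30,0,0],"delta_rot": [0,0,0]},
  {"delta_pos": [-30,0,0],"delta_rot": [0,0,0]},
  {"delta_pos": [-20,0,0],"delta_rot": [0,0,0]},
  {"delta_pos": [0,0,0],"delta_rot": [0,0,0]},
])

```text
time: 6.5
ee_pos: [0.5322, 0.2748, 0.1312]
tcp_rot: [-0.02, 0.707, -0.02, -0.706]
wrist_force: [-0.6, 1.0, -1.9]
opening: 0.0237
```

```bash
python3 plan.py .5366 -.2629 .12 .081 14
```

```text
t 6.5 pos [0.5322 0.2748 0.1312] yaw -0.056 rv [-0.1373 -0.0018  0.001 ] n 14
[0.8, 38.3, -2.5] [-0.0098, -0.0001, 0.0001]
[0.8, 38.3, -2.1] [-0.0098, -0.0001, 0.0001]
[0.8, 38.4, -1.7] [-0.0098, -0.0001, 0.0001]
[0.8, 38.4, -1.3] [-0.0098, -0.0001, 0.0001]
[0.8, 38.4, -1.0] [-0.0098, -0.0001, 0.0001]
[0.8, 38.4, -0.6] [-0.0098, -0.0001, 0.0001]
[0.8, 38.4, -0.2] [-0.0098, -0.0001, 0.0001]
[0.8, 38.4, 0.2] [-0.0098, -0.0001, 0.0001]
[0.8, 38.4, 0.5] [-0.0098, -0.0001, 0.0001]
[0.8, 38.4, 0.9] [-0.0098, -0.0001, 0.0001]
[0.8, 38.4, 1.3] [-0.0098, -0.0001, 0.0001]
[0.8, 38.4, 1.7] [-0.0098, -0.0001, 0.0001]
[0.8, 38.4, 2.0] [-0.0098, -0.0001, 0.0001]
[0.8, 38.3, 2.4] [-0.0098, -0.0001, 0.0001]
```

>>> servo_tool([
  {"delta_pos": [1,20,-1],"delta_rot": [-0.008,0,0]},
  {"delta_pos": [1,38,-2],"delta_rot": [-0.01,0,0]},
  {"delta_pos": [1,40,-2],"delta_rot": [-0.01,0,0]},
  {"delta_pos": [1,40,-1],"delta_rot": [-0.01,0,0]},
  {"delta_pos": [1,40,-1],"delta_rot": [-0.01,0,0]},
  {"delta_pos": [1,40,-1],"delta_rot": [-0.01,0,0]},
  {"delta_pos": [1,40,0],"delta_rot": [-0.01,0,0]},
  {"delta_pos": [1,40,0],"delta_rot": [-0.01,0,0]},
  {"delta_pos": [1,40,1],"delta_rot": [-0.01,0,0]},
  {"delta_pos": [1,40,1],"delta_rot": [-0.01,0,0]},
  {"delta_pos": [1,40,1],"delta_rot": [-0.01,0,0]},
  {"delta_pos": [1,40,2],"delta_rot": [-0.01,0,0]},
  {"delta_pos": [1,40,2],"delta_rot": [-0.01,0,0]},
  {"delta_pos": [1,30,2],"delta_rot": [-0.01,0,0]},
  {"delta_pos": [0,0,0],"delta_rot": [0,0,0]},
  {"delta_pos": [0,0,0],"delta_rot": [0,0,0]},
])

```text
time: 8.1
ee_pos: [0.5317, -0.272, 0.1065]
tcp_rot: [-0.03, -0.704, -0.035, 0.708]
wrist_force: [0.6, -0.1, -1.7]
opening: 0.0237
```

```bash
python3 plan.py .5366 -.2629 .08 .081 2
```

```text
t 8.1 pos [ 0.5317 -0.272   0.1065] yaw 0.092 rv [0.011  0.0053 0.0063] n 2
[13.3, -4.2, -2.9] [0.0055, 0.0027, 0.0031]
[13.3, -4.3, -2.9] [0.0055, 0.0027, 0.0031]
```

>>> servo_tool([
  {"delta_pos": [12,-4.5,-3],"delta_rot": [0.0055,0.003,0.003]},
  {"delta_pos": [10,-4.5,-3],"delta_rot": [0.0055,0.003,0.003]},
  {"delta_pos": [0,0,0],"delta_rot": [0,0,0]},
  {"delta_pos": [0,0,0],"delta_rot": [0,0,0]},
])

```text
time: 8.5
ee_pos: [0.5371, -0.2563, 0.0814]
tcp_rot: [-0.029, -0.706, -0.031, 0.707]
wrist_force: [0.1, -0.3, -0.7]
opening: 0.0238
```

```bash
python3 plan.py .5366 -.2629 .031 .081 3;python3 - <<'E'
from plant import *
from h import *
d=get_image('wrist');cv2.imwrite('pics/w4.png',d['img'][:,:,::-1]);print(state()['qd'])
E
```

```text
t 8.5 pos [ 0.5371 -0.2563  0.0814] yaw 0.085 rv [0.0044 0.0003 0.0025] n 3
[16.8, 2.2, 0.4] [0.0015, 0.0001, 0.0008]
[16.8, 2.2, 0.4] [0.0015, 0.0001, 0.0008]
[16.8, 2.2, 0.4] [0.0015, 0.0001, 0.0008]
[ 0.01018735 -0.00588784  0.00252383 -0.00804299 -0.00118443  0.00687869
  0.00482594]
```

View pics/w4.png

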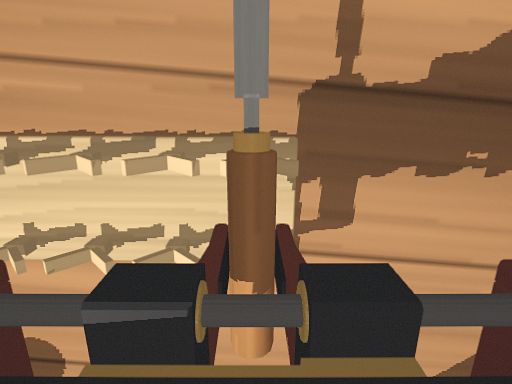

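>>> servo_tool([
  {"delta_pos": [3,6,1],"delta_rot": [0.002,0,0.001]},
  {"delta_pos": [10,0,0],"delta_rot": [0.002,0,0.001]},
  {"delta_pos": [10,0,0],"delta_rot": [0,0,0]},
  {"delta_pos": [8,0,0],"delta_rot": [0,0,0]},
  {"delta_pos": [0,0,0],"delta_rot": [0,0,0]},
  {"delta_pos": [0,0,0],"delta_rot": [0,0,0]},
])

```text
time: 9.15
ee_pos: [0.5367, -0.2628, 0.0477]
tcp_rot: [-0.029, -0.706, -0.029, 0.707]
wrist_force: [-0.7, 0.7, -0.6]
opening: 0.0234
```

```bash
python3 plan.py .5366 -.2629 .031 .081 3
```

```text
t 9.15 pos [ 0.5367 -0.2628  0.0477] yaw 0.082 rv [0.0005 0.0002 0.0002] n 3
[5.6, 0.0, 0.0] [0.0002, 0.0001, 0.0001]
[5.6, 0.0, 0.0] [0.0002, 0.0001, 0.0001]
[5.6, 0.0, 0.0] [0.0002, 0.0001, 0.0001]
```

Excellent alignment; lower, slowly.

>>> servo_tool([
  {"delta_pos": [5,0,0],"delta_rot": [0,0,0]},
  {"delta_pos": [4,0,0],"delta_rot": [0,0,0]},
  {"delta_pos": [4,0,0],"delta_rot": [0,0,0]},
  {"delta_pos": [1,0,0],"delta_rot": [0,0,0]},
  {"delta_pos": [0,0,0],"delta_rot": [0,0,0]},
  {"delta_pos": [0,0,0],"delta_rot": [0,0,0]},
])

```text
time: 9.75
ee_pos: [0.5371, -0.2629, 0.033]
tcp_rot: [0.029, 0.707, 0.029, -0.706]
wrist_force: [0.0, -0.4, -1.0]
opening: 0.0236
```

>>> servo_tool([
  {"delta_pos": [2,0,0],"delta_rot": [0,0,0]},
  {"delta_pos": [0.5,0,0],"delta_rot": [0,0,0]},
  {"delta_pos": [0,0,0],"delta_rot": [0,0,0]},
])

```text
time: 10.05
ee_pos: [0.5375, -0.2627, 0.0313]
tcp_rot: [0.029, 0.707, 0.029, -0.706]
wrist_force: [-0.4, 0.2, -1.0]
opening: 0.0232
```

>>> servo_tool([
  {"delta_pos": [0,0,0],"delta_rot": [0,0,0]},
  {"delta_pos": [0,0,0],"delta_rot": [0,0,0]},
  {"delta_pos": [0,0,0],"delta_rot": [0,0,0]},
  {"delta_pos": [-10,0,0],"delta_rot": [0,0,0]},
  {"delta_pos": [-30,0,0],"delta_rot": [0,0,0]},
  {"delta_pos": [-30,0,0],"delta_rot": [0,0,0]},
  {"delta_pos": [-15,0,0],"delta_rot": [0,0,0]},
  {"delta_pos": [0,0,0],"delta_rot": [0,0,0]},
], grip=46)

```text
time: 10.85
ee_pos: [0.5378, -0.2631, 0.1213]
tcp_rot: [0.029, 0.707, 0.029, -0.706]
wrist_force: [0.6, 0.2, -0.1]
opening: 0.0462
```

```bash
python3 plan.py .531 .2095 .12 -.056 12;python3 - <<'E'
from plant import *
from h import *
d=get_image('wrist');cv2.imwrite('pics/w5.png',d['img'][:,:,::-1]);print(state()['qd'])
E
```

```text
t 10.85 pos [ 0.5378 -0.2631  0.1213] yaw 0.082 rv [ 0.1376 -0.0025 -0.0007] n 12
[0.1, -39.3, -2.6] [0.0115, -0.0002, -0.0001]
[0.1, -39.3, -2.2] [0.0115, -0.0002, -0.0001]
[0.1, -39.3, -1.7] [0.0115, -0.0002, -0.0001]
[0.1, -39.4, -1.3] [0.0115, -0.0002, -0.0001]
[0.1, -39.4, -0.8] [0.0115, -0.0002, -0.0001]
[0.1, -39.4, -0.4] [0.0115, -0.0002, -0.0001]
[0.1, -39.4, 0.1] [0.0115, -0.0002, -0.0001]
[0.1, -39.4, 0.5] [0.0115, -0.0002, -0.0001]
[0.1, -39.4, 1.0] [0.0115, -0.0002, -0.0001]
[0.1, -39.4, 1.4] [0.0115, -0.0002, -0.0001]
[0.1, -39.3, 1.9] [0.0115, -0.0002, -0.0001]
[0.1, -39.3, 2.3] [0.0115, -0.0002, -0.0001]
[-0.00270688  0.03229101  0.00634692  0.02527354  0.00466642 -0.02161227
 -0.00421311]
```

View pics/w5.png

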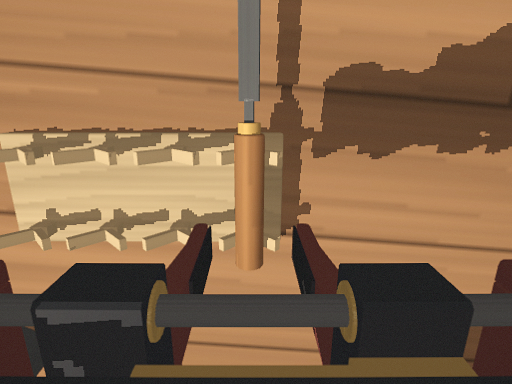

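The file lies in the rightmost place (handle at col 250, rows 133–268), in line. Next is the turnscrew.

>>> servo_tool([
  {"delta_pos": [0,-20,-1],"delta_rot": [0.008,0,0]},
  {"delta_pos": [0,-38,-2],"delta_rot": [0.0115,0,0]},
  {"delta_pos": [0,-40,-2],"delta_rot": [0.0115,0,0]},
  {"delta_pos": [0,-40,-1],"delta_rot": [0.0115,0,0]},
  {"delta_pos": [0,-40,-1],"delta_rot": [0.0115,0,0]},
  {"delta_pos": [0,-40,0],"delta_rot": [0.0115,0,0]},
  {"delta_pos": [0,-40,0],"delta_rot": [0.0115,0,0]},
  {"delta_pos": [0,-40,0],"delta_rot": [0.0115,0,0]},
  {"delta_pos": [0,-40,1],"delta_rot": [0.0115,0,0]},
  {"delta_pos": [0,-40,1],"delta_rot": [0.0115,0,0]},
  {"delta_pos": [0,-40,2],"delta_rot": [0.0115,0,0]},
  {"delta_pos": [0,-35,2],"delta_rot": [0.0115,0,0]},
  {"delta_pos": [0,0,0],"delta_rot": [0,0,0]},
  {"delta_pos": [0,0,0],"delta_rot": [0,0,0]},
])

```text
time: 12.3
ee_pos: [0.5234, 0.2047, 0.106]
tcp_rot: [0.021, -0.701, 0.023, 0.712]
wrist_force: [0.4, -0.3, -0.1]
opening: 0.0464
```

```bash
python3 plan.py .5315 .2096 .09 -.056 2
```

```text
t 12.3 pos [0.5234 0.2047 0.106 ] yaw -0.063 rv [-0.0069  0.0154 -0.0029] n 2
[7.9, -2.7, -4.0] [-0.0034, 0.0077, -0.0014]
[8.0, -2.7, -4.0] [-0.0034, 0.0077, -0.0014]
```

>>> servo_tool([
  {"delta_pos": [6,-3,-4],"delta_rot": [-0.0035,0.008,-0.0015]},
  {"delta_pos": [6,-2,-4],"delta_rot": [-0.0035,0.008,-0.0015]},
  {"delta_pos": [0,0,0],"delta_rot": [0,0,0]},
  {"delta_pos": [0,0,0],"delta_rot": [0,0,0]},
])

```text
time: 12.7
ee_pos: [0.5322, 0.2048, 0.0911]
tcp_rot: [0.02, -0.707, 0.022, 0.707]
wrist_force: [0.2, -0.5, 0.3]
opening: 0.0462
```

```bash
python3 plan.py .5315 .2096 .029 -.056 4; python3 - <<'E'
from plant import *
from h import *
d=get_image('wrist');cv2.imwrite('pics/w6.png',d['img'][:,:,::-1]);print(state()['qd'])
E
```

```text
t 12.7 pos [0.5322 0.2048 0.0911] yaw -0.06 rv [-0.0038  0.0001 -0.0024] n 4
[15.5, -1.2, 0.3] [-0.001, 0.0, -0.0006]
[15.5, -1.2, 0.3] [-0.001, 0.0, -0.0006]
[15.5, -1.2, 0.2] [-0.001, 0.0, -0.0006]
[15.5, -1.2, 0.2] [-0.001, 0.0, -0.0006]
[-0.00284056 -0.00513003 -0.00331954 -0.00179352 -0.002502    0.00487286
 -0.00228949]
```

View pics/w6.png

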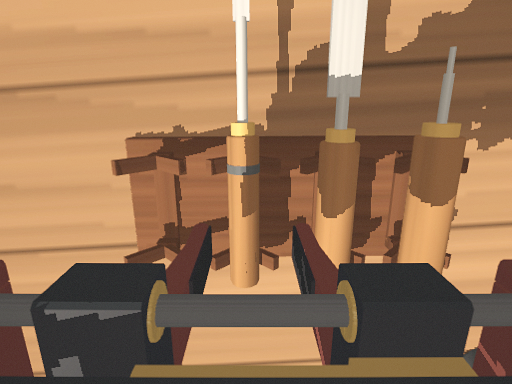

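The turnscrew (col 243) is about 8 px left of the fingers' midline, which matches the 5 mm still to go.

>>> servo_tool([
  {"delta_pos": [4,-4,1],"delta_rot": [-0.004,0,-0.002]},
  {"delta_pos": [14,0,0],"delta_rot": [0,0,0]},
  {"delta_pos": [14,0,0],"delta_rot": [0,0,0]},
  {"delta_pos": [14,0,0],"delta_rot": [0,0,0]},
  {"delta_pos": [9,0,0],"delta_rot": [0,0,0]},
  {"delta_pos": [0,0,0],"delta_rot": [0,0,0]},
  {"delta_pos": [0,0,0],"delta_rot": [0,0,0]},
])

```text
time: 13.45
ee_pos: [0.5307, 0.2077, 0.03]
tcp_rot: [0.02, -0.706, 0.021, 0.708]
wrist_force: [-0.8, -0.3, -0.6]
opening: 0.0458
```

```bash
python3 plan.py .5315 .2096 .0285 -.056 1
```

```text
t 13.45 pos [0.5307 0.2077 0.03  ] yaw -0.057 rv [-0.0009  0.002  -0.0014] n 1
[1.5, -1.9, -0.7] [-0.0009, 0.002, -0.0014]
```

>>> servo_tool([
  {"delta_pos": [1,-2,-0.7],"delta_rot": [0,0.002,0]},
  {"delta_pos": [0,0,0],"delta_rot": [0,0,0]},
  {"delta_pos": [0,0,0],"delta_rot": [0,0,0]},
  {"delta_pos": [0,0,0],"delta_rot": [0,0,0]},
  {"delta_pos": [0,0,0],"delta_rot": [0,0,0]},
  {"delta_pos": [0,0,0],"delta_rot": [0,0,0]},
], grip=8, squeeze=20)

```text
time: 14.05
ee_pos: [0.5326, 0.2105, 0.0305]
tcp_rot: [-0.02, 0.708, -0.02, -0.706]
wrist_force: [1.0, 0.2, -2.1]
opening: 0.0214
```

>>> servo_tool([
  {"delta_pos": [-15,0,0],"delta_rot": [0,0,0]},
  {"delta_pos": [-30,0,0],"delta_rot": [0,0,0]},
  {"delta_pos": [-30,0,0],"delta_rot": [0,0,0]},
  {"delta_pos": [-20,0,0],"delta_rot": [0,0,0]},
  {"delta_pos": [0,0,0],"delta_rot": [0,0,0]},
])

```text
time: 14.55
ee_pos: [0.5318, 0.2105, 0.1322]
tcp_rot: [-0.02, 0.708, -0.02, -0.706]
wrist_force: [0.7, -0.5, -1.1]
opening: 0.0212
```

```bash
python3 plan.py .5314 -.1991 .12 .081 11
```

```text
t 14.55 pos [0.5318 0.2105 0.1322] yaw -0.056 rv [-0.1373 -0.0019 -0.0003] n 11
[1.1, 37.2, -2.1] [-0.0125, -0.0002, -0.0]
[1.1, 37.2, -1.6] [-0.0125, -0.0002, -0.0]
[1.1, 37.2, -1.1] [-0.0125, -0.0002, -0.0]
[1.1, 37.2, -0.7] [-0.0125, -0.0002, -0.0]
[1.1, 37.2, -0.2] [-0.0125, -0.0002, -0.0]
[1.1, 37.2, 0.3] [-0.0125, -0.0002, -0.0]
[1.1, 37.2, 0.7] [-0.0125, -0.0002, -0.0]
[1.1, 37.2, 1.2] [-0.0125, -0.0002, -0.0]
[1.1, 37.2, 1.7] [-0.0125, -0.0002, -0.0]
[1.1, 37.2, 2.1] [-0.0125, -0.0002, -0.0]
[1.1, 37.1, 2.6] [-0.0125, -0.0002, -0.0]
```

>>> servo_tool([
  {"delta_pos": [0,20,-2],"delta_rot": [-0.008,0,0]},
  {"delta_pos": [0,38,-2],"delta_rot": [-0.0125,0,0]},
  {"delta_pos": [0,38,-2],"delta_rot": [-0.0125,0,0]},
  {"delta_pos": [0,38,-1],"delta_rot": [-0.0125,0,0]},
  {"delta_pos": [0,38,-1],"delta_rot": [-0.0125,0,0]},
  {"delta_pos": [0,38,-1],"delta_rot": [-0.0125,0,0]},
  {"delta_pos": [0,38,0],"delta_rot": [-0.0125,0,0]},
  {"delta_pos": [0,38,0],"delta_rot": [-0.0125,0,0]},
  {"delta_pos": [0,38,1],"delta_rot": [-0.0125,0,0]},
  {"delta_pos": [0,38,1],"delta_rot": [-0.0125,0,0]},
  {"delta_pos": [0,35,1],"delta_rot": [-0.0125,0,0]},
  {"delta_pos": [0,12,0],"delta_rot": [-0.006,0,0]},
  {"delta_pos": [0,0,0],"delta_rot": [0,0,0]},
  {"delta_pos": [0,0,0],"delta_rot": [0,0,0]},
])

```text
time: 15.95
ee_pos: [0.5381, -0.2112, 0.1278]
tcp_rot: [-0.031, -0.706, -0.034, 0.707]
wrist_force: [0.6, -0.1, -1.3]
opening: 0.0219
```

```bash
python3 plan.py .5314 -.1991 .08 .081 2
```

```text
t 15.95 pos [ 0.5381 -0.2112  0.1278] yaw 0.093 rv [0.0117 0.0017 0.0039] n 2
[24.0, -6.2, 2.7] [0.0059, 0.0008, 0.002]
[23.9, -6.3, 2.8] [0.0059, 0.0008, 0.002]
```

>>> servo_tool([
  {"delta_pos": [10,-6,3],"delta_rot": [0.006,0.001,0.002]},
  {"delta_pos": [15,-5,3],"delta_rot": [0.006,0.001,0.002]},
  {"delta_pos": [15,0,0],"delta_rot": [0,0,0]},
  {"delta_pos": [5,0,0],"delta_rot": [0,0,0]},
  {"delta_pos": [0,0,0],"delta_rot": [0,0,0]},
  {"delta_pos": [0,0,0],"delta_rot": [0,0,0]},
])

```text
time: 16.55
ee_pos: [0.5306, -0.1877, 0.0799]
tcp_rot: [0.031, 0.706, 0.034, -0.706]
wrist_force: [0.1, -0.9, 0.6]
opening: 0.0212
```

```bash
python3 plan.py .5314 -.1991 .031 .081 3
```

```text
t 16.55 pos [ 0.5306 -0.1877  0.0799] yaw 0.092 rv [ 0.0109 -0.0002  0.004 ] n 3
[16.3, 3.9, 0.1] [0.0036, -0.0001, 0.0013]
[16.3, 3.8, 0.1] [0.0036, -0.0001, 0.0013]
[16.3, 3.8, 0.1] [0.0036, -0.0001, 0.0013]
```

>>> servo_tool([
  {"delta_pos": [0,10,0],"delta_rot": [0.01,0,0.003]},
  {"delta_pos": [8,0,0],"delta_rot": [0,0,0]},
  {"delta_pos": [10,0,0],"delta_rot": [0,0,0]},
  {"delta_pos": [5,0,0],"delta_rot": [0,0,0]},
  {"delta_pos": [0,0,0],"delta_rot": [0,0,0]},
  {"delta_pos": [0,0,0],"delta_rot": [0,0,0]},
])

```text
time: 17.15
ee_pos: [0.5325, -0.199, 0.056]
tcp_rot: [0.028, 0.707, 0.028, -0.706]
wrist_force: [0.6, -0.8, 0.2]
opening: 0.0213
```

```bash
python3 plan.py .5314 -.1991 .031 .081 3
```

```text
t 17.15 pos [ 0.5325 -0.199   0.056 ] yaw 0.08 rv [-0.0008 -0.0023 -0.0002] n 3
[8.3, 0.0, 0.4] [-0.0003, -0.0008, -0.0001]
[8.3, 0.0, 0.4] [-0.0003, -0.0008, -0.0001]
[8.3, 0.0, 0.4] [-0.0003, -0.0008, -0.0001]
```

>>> servo_tool([
  {"delta_pos": [8,0,0],"delta_rot": [0,0,0]},
  {"delta_pos": [7,0,0],"delta_rot": [0,0,0]},
  {"delta_pos": [4,0,0],"delta_rot": [0,0,0]},
  {"delta_pos": [1,0,0],"delta_rot": [0,0,0]},
  {"delta_pos": [0,0,0],"delta_rot": [0,0,0]},
  {"delta_pos": [0,0,0],"delta_rot": [0,0,0]},
])

```text
time: 17.75
ee_pos: [0.5326, -0.1988, 0.0342]
tcp_rot: [0.028, 0.707, 0.028, -0.706]
wrist_force: [0.4, -0.1, -0.8]
opening: 0.0219
```

>>> servo_tool([
  {"delta_pos": [2.5,0,0],"delta_rot": [0,0,0]},
  {"delta_pos": [0.5,0,0],"delta_rot": [0,0,0]},
  {"delta_pos": [0,0,0],"delta_rot": [0,0,0]},
])

```text
time: 18.05
ee_pos: [0.533, -0.1987, 0.0316]
tcp_rot: [0.029, 0.708, 0.028, -0.705]
wrist_force: [0.2, 0.5, -0.1]
opening: 0.0214
```

>>> servo_tool([
  {"delta_pos": [0,0,0],"delta_rot": [0,0,0]},
  {"delta_pos": [0,0,0],"delta_rot": [0,0,0]},
  {"delta_pos": [0,0,0],"delta_rot": [0,0,0]},
  {"delta_pos": [-10,0,0],"delta_rot": [0,0,0]},
  {"delta_pos": [-30,0,0],"delta_rot": [0,0,0]},
  {"delta_pos": [-30,0,0],"delta_rot": [0,0,0]},
  {"delta_pos": [-15,0,0],"delta_rot": [0,0,0]},
  {"delta_pos": [0,0,0],"delta_rot": [0,0,0]},
], grip=46)

```text
time: 18.85
ee_pos: [0.533, -0.1987, 0.122]
tcp_rot: [0.029, 0.708, 0.028, -0.705]
wrist_force: [0.1, -0.4, 0.2]
opening: 0.046
```

```bash
python3 plan.py .5246 .1466 .12 -.056 9;python3 - <<'E'
from plant import *
from h import *
d=get_image('wrist');cv2.imwrite('pics/w7.png',d['img'][:,:,::-1])
E
```

```text
t 18.85 pos [ 0.533  -0.1987  0.122 ] yaw 0.081 rv [ 0.1369 -0.0037 -0.0002] n 9
[0.2, -38.3, -2.2] [0.0152, -0.0004, -0.0]
[0.2, -38.3, -1.6] [0.0152, -0.0004, -0.0]
[0.2, -38.4, -1.0] [0.0152, -0.0004, -0.0]
[0.2, -38.4, -0.4] [0.0152, -0.0004, -0.0]
[0.2, -38.4, 0.2] [0.0152, -0.0004, -0.0]
[0.2, -38.4, 0.8] [0.0152, -0.0004, -0.0]
[0.2, -38.4, 1.3] [0.0152, -0.0004, -0.0]
[0.2, -38.3, 1.9] [0.0152, -0.0004, -0.0]
[0.2, -38.3, 2.5] [0.0152, -0.0004, -0.0]
```

View pics/w7.png

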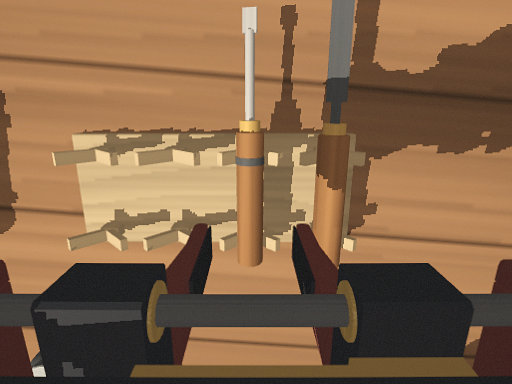

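Both are seated. Now the chisel.

>>> servo_tool([
  {"delta_pos": [0,-20,-1],"delta_rot": [0.01,0,0]},
  {"delta_pos": [0,-38,-2],"delta_rot": [0.015,0,0]},
  {"delta_pos": [0,-38,-2],"delta_rot": [0.015,0,0]},
  {"delta_pos": [0,-38,-1],"delta_rot": [0.015,0,0]},
  {"delta_pos": [0,-38,-1],"delta_rot": [0.015,0,0]},
  {"delta_pos": [0,-38,0],"delta_rot": [0.015,0,0]},
  {"delta_pos": [0,-38,0],"delta_rot": [0.015,0,0]},
  {"delta_pos": [0,-38,1],"delta_rot": [0.015,0,0]},
  {"delta_pos": [0,-38,1],"delta_rot": [0.015,0,0]},
  {"delta_pos": [0,-15,1],"delta_rot": [0.008,0,0]},
  {"delta_pos": [0,0,0],"delta_rot": [0,0,0]},
  {"delta_pos": [0,0,0],"delta_rot": [0,0,0]},
  {"delta_pos": [0,0,0],"delta_rot": [0,0,0]},
])

```text
time: 20.2
ee_pos: [0.5246, 0.149, 0.1089]
tcp_rot: [0.023, -0.702, 0.025, 0.711]
wrist_force: [-0.6, -1.0, -0.5]
opening: 0.0465
```

```bash
python3 plan.py .526 .1466 .09 -.056 2
```

```text
t 20.2 pos [0.5246 0.149  0.1089] yaw -0.067 rv [-0.0112  0.0125 -0.0033] n 2
[9.5, 1.1, -0.9] [-0.0056, 0.0062, -0.0016]
[9.5, 1.1, -0.8] [-0.0056, 0.0062, -0.0016]
```

>>> servo_tool([
  {"delta_pos": [8,1,-0.5],"delta_rot": [-0.0055,0.006,-0.0015]},
  {"delta_pos": [8,1,-0.5],"delta_rot": [-0.0055,0.006,-0.0015]},
  {"delta_pos": [0,0,0],"delta_rot": [0,0,0]},
  {"delta_pos": [0,0,0],"delta_rot": [0,0,0]},
])

```text
time: 20.6
ee_pos: [0.5256, 0.1416, 0.0907]
tcp_rot: [0.021, -0.707, 0.022, 0.707]
wrist_force: [-0.3, -0.1, -0.8]
opening: 0.0462
```

```bash
python3 plan.py .526 .1466 .031 -.056 3; python3 - <<'E'
from plant import *
from h import *
d=get_image('wrist');cv2.imwrite('pics/w8.png',d['img'][:,:,::-1])
E
```

```text
t 20.6 pos [0.5256 0.1416 0.0907] yaw -0.061 rv [-0.0054  0.0004 -0.0021] n 3
[19.9, -1.7, -0.1] [-0.0018, 0.0001, -0.0007]
[19.9, -1.7, -0.1] [-0.0018, 0.0001, -0.0007]
[19.9, -1.7, -0.1] [-0.0018, 0.0001, -0.0007]
```

View pics/w8.png

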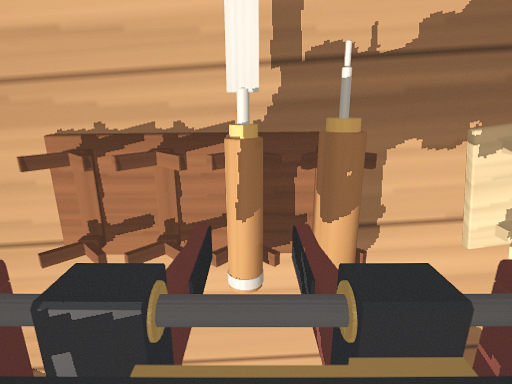

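>>> servo_tool([
  {"delta_pos": [4,-4.5,0],"delta_rot": [-0.005,0,-0.002]},
  {"delta_pos": [14,0,0],"delta_rot": [0,0,0]},
  {"delta_pos": [14,0,0],"delta_rot": [0,0,0]},
  {"delta_pos": [13,0,0],"delta_rot": [0,0,0]},
  {"delta_pos": [8,0,0],"delta_rot": [0,0,0]},
  {"delta_pos": [0,0,0],"delta_rot": [0,0,0]},
  {"delta_pos": [0,0,0],"delta_rot": [0,0,0]},
])

```text
time: 21.35
ee_pos: [0.5252, 0.1467, 0.0319]
tcp_rot: [0.02, -0.706, 0.02, 0.708]
wrist_force: [0.1, 0.2, 0.7]
opening: 0.0461
```

```bash
python3 plan.py .526 .1466 .03 -.056 1
```

```text
t 21.35 pos [0.5252 0.1467 0.0319] yaw -0.055 rv [ 0.0006  0.0022 -0.0003] n 1
[1.9, 0.0, -0.8] [0.0006, 0.0022, -0.0003]
```

>>> servo_tool([
  {"delta_pos": [2,0,-0.7],"delta_rot": [0,0.002,0]},
  {"delta_pos": [0,0,0],"delta_rot": [0,0,0]},
  {"delta_pos": [0,0,0],"delta_rot": [0,0,0]},
  {"delta_pos": [0,0,0],"delta_rot": [0,0,0]},
  {"delta_pos": [0,0,0],"delta_rot": [0,0,0]},
  {"delta_pos": [0,0,0],"delta_rot": [0,0,0]},
], grip=8, squeeze=22)

```text
time: 21.95
ee_pos: [0.5266, 0.1466, 0.0309]
tcp_rot: [-0.02, 0.707, -0.02, -0.706]
wrist_force: [0.1, 0.3, -1.7]
opening: 0.0255
```

>>> servo_tool([
  {"delta_pos": [-15,0,0],"delta_rot": [0,0,0]},
  {"delta_pos": [-30,0,0],"delta_rot": [0,0,0]},
  {"delta_pos": [-30,0,0],"delta_rot": [0,0,0]},
  {"delta_pos": [-20,0,0],"delta_rot": [0,0,0]},
  {"delta_pos": [0,0,0],"delta_rot": [0,0,0]},
])

```text
time: 22.45
ee_pos: [0.5251, 0.1464, 0.1279]
tcp_rot: [0.019, -0.706, 0.02, 0.707]
wrist_force: [-0.5, 0.3, -0.8]
opening: 0.0256
```

```bash
python3 plan.py .5262 -.1353 .12 .081 8
```

```text
t 22.45 pos [0.5251 0.1464 0.1279] yaw -0.055 rv [-0.1364  0.0018 -0.0007] n 8
[1.0, 35.2, -2.1] [-0.0171, 0.0002, -0.0001]
[1.0, 35.2, -1.5] [-0.0171, 0.0002, -0.0001]
[1.0, 35.2, -0.9] [-0.0171, 0.0002, -0.0001]
[1.0, 35.2, -0.3] [-0.0171, 0.0002, -0.0001]
[1.0, 35.2, 0.3] [-0.0171, 0.0002, -0.0001]
[1.0, 35.2, 0.9] [-0.0171, 0.0002, -0.0001]
[1.0, 35.2, 1.5] [-0.0171, 0.0002, -0.0001]
[1.0, 35.2, 2.1] [-0.0171, 0.0002, -0.0001]
```

>>> servo_tool([
  {"delta_pos": [0,18,-2],"delta_rot": [-0.009,0,0]},
  {"delta_pos": [0,35,-2],"delta_rot": [-0.016,0,0]},
  {"delta_pos": [0,36,-2],"delta_rot": [-0.016,0,0]},
  {"delta_pos": [0,36,-1],"delta_rot": [-0.016,0,0]},
  {"delta_pos": [0,36,-1],"delta_rot": [-0.016,0,0]},
  {"delta_pos": [0,36,0],"delta_rot": [-0.016,0,0]},
  {"delta_pos": [0,36,1],"delta_rot": [-0.016,0,0]},
  {"delta_pos": [0,30,1],"delta_rot": [-0.016,0,0]},
  {"delta_pos": [0,12,1],"delta_rot": [-0.007,0,0]},
  {"delta_pos": [0,0,0],"delta_rot": [0,0,0]},
  {"delta_pos": [0,0,0],"delta_rot": [0,0,0]},
  {"delta_pos": [0,0,0],"delta_rot": [0,0,0]},
])

```text
time: 23.65
ee_pos: [0.5251, -0.1367, 0.1144]
tcp_rot: [-0.028, -0.702, -0.03, 0.711]
wrist_force: [-0.2, -0.3, -1.4]
opening: 0.0251
```

```bash
python3 plan.py .527 -.1353 .08 .081 2
```

```text
t 23.65 pos [ 0.5251 -0.1367  0.1144] yaw 0.081 rv [0.0005 0.0138 0.0036] n 2
[17.2, -0.6, -1.2] [0.0002, 0.0069, 0.0018]
[17.2, -0.6, -1.1] [0.0002, 0.0069, 0.0018]
```

>>> servo_tool([
  {"delta_pos": [12,-1,-1],"delta_rot": [0,0.007,0.002]},
  {"delta_pos": [12,-1,-1],"delta_rot": [0,0.007,0.002]},
  {"delta_pos": [8,0,0],"delta_rot": [0,0,0]},
  {"delta_pos": [0,0,0],"delta_rot": [0,0,0]},
  {"delta_pos": [0,0,0],"delta_rot": [0,0,0]},
])

```text
time: 24.15
ee_pos: [0.5276, -0.1279, 0.0812]
tcp_rot: [0.031, 0.707, 0.032, -0.706]
wrist_force: [-0.4, 0.1, -1.3]
opening: 0.0257
```

```bash
python3 plan.py .527 -.1353 .032 .081 3
```

```text
t 24.15 pos [ 0.5276 -0.1279  0.0812] yaw 0.09 rv [ 0.0087 -0.0011  0.0014] n 3
[16.4, 2.5, 0.4] [0.0029, -0.0004, 0.0005]
[16.4, 2.5, 0.4] [0.0029, -0.0004, 0.0005]
[16.4, 2.5, 0.4] [0.0029, -0.0004, 0.0005]
```

>>> servo_tool([
  {"delta_pos": [2,7,0],"delta_rot": [0.008,0,0.001]},
  {"delta_pos": [10,0,0],"delta_rot": [0,0,0]},
  {"delta_pos": [10,0,0],"delta_rot": [0,0,0]},
  {"delta_pos": [5,0,0],"delta_rot": [0,0,0]},
  {"delta_pos": [0,0,0],"delta_rot": [0,0,0]},
  {"delta_pos": [0,0,0],"delta_rot": [0,0,0]},
])

```text
time: 24.75
ee_pos: [0.5289, -0.1357, 0.0525]
tcp_rot: [0.028, 0.707, 0.029, -0.706]
wrist_force: [1.6, -0.9, -1.2]
opening: 0.0255
```

```bash
python3 plan.py .527 -.1353 .032 .081 3
```

```text
t 24.75 pos [ 0.5289 -0.1357  0.0525] yaw 0.081 rv [-0.0004 -0.002  -0.0001] n 3
[6.8, -0.2, 0.6] [-0.0001, -0.0007, -0.0]
[6.8, -0.2, 0.6] [-0.0001, -0.0007, -0.0]
[6.8, -0.2, 0.6] [-0.0001, -0.0007, -0.0]
```

>>> servo_tool([
  {"delta_pos": [7,0,0.5],"delta_rot": [0,0,0]},
  {"delta_pos": [6,0,0.5],"delta_rot": [0,0,0]},
  {"delta_pos": [3,0,0],"delta_rot": [0,0,0]},
  {"delta_pos": [1,0,0],"delta_rot": [0,0,0]},
  {"delta_pos": [0,0,0],"delta_rot": [0,0,0]},
  {"delta_pos": [0,0,0],"delta_rot": [0,0,0]},
])

```text
time: 25.35
ee_pos: [0.5281, -0.1357, 0.0342]
tcp_rot: [0.029, 0.707, 0.029, -0.706]
wrist_force: [-0.0, -0.6, -1.8]
opening: 0.0255
```

>>> servo_tool([
  {"delta_pos": [2.5,0,0],"delta_rot": [0,0,0]},
  {"delta_pos": [0.5,0,0],"delta_rot": [0,0,0]},
  {"delta_pos": [0,0,0],"delta_rot": [0,0,0]},
])

```text
time: 25.65
ee_pos: [0.5288, -0.1349, 0.0324]
tcp_rot: [0.029, 0.708, 0.029, -0.705]
wrist_force: [-0.4, 0.1, -1.0]
opening: 0.0253
```

>>> servo_tool([
  {"delta_pos": [0,0,0],"delta_rot": [0,0,0]},
  {"delta_pos": [0,0,0],"delta_rot": [0,0,0]},
  {"delta_pos": [0,0,0],"delta_rot": [0,0,0]},
  {"delta_pos": [-10,0,0],"delta_rot": [0,0,0]},
  {"delta_pos": [-30,0,0],"delta_rot": [0,0,0]},
  {"delta_pos": [-30,0,0],"delta_rot": [0,0,0]},
  {"delta_pos": [-15,0,0],"delta_rot": [0,0,0]},
  {"delta_pos": [0,0,0],"delta_rot": [0,0,0]},
], grip=48)

```text
time: 26.45
ee_pos: [0.5291, -0.1355, 0.1227]
tcp_rot: [0.029, 0.708, 0.029, -0.705]
wrist_force: [0.5, 0.1, 0.9]
opening: 0.0481
```

```bash
python3 plan.py .5247 .0821 .12 -.056 6;python3 - <<'E'
from plant import *
from h import *
d=get_image('wrist');cv2.imwrite('pics/w9.png',d['img'][:,:,::-1])
E
```

```text
t 26.45 pos [ 0.5291 -0.1355  0.1227] yaw 0.081 rv [ 1.37e-01 -5.40e-03 -1.00e-04] n 6
[0.4, -36.2, -2.2] [0.0228, -0.0009, -0.0]
[0.4, -36.2, -1.4] [0.0228, -0.0009, -0.0]
[0.4, -36.3, -0.6] [0.0228, -0.0009, -0.0]
[0.4, -36.3, 0.3] [0.0228, -0.0009, -0.0]
[0.4, -36.3, 1.1] [0.0228, -0.0009, -0.0]
[0.5, -36.2, 1.9] [0.0228, -0.0009, -0.0]
```

View pics/w9.png

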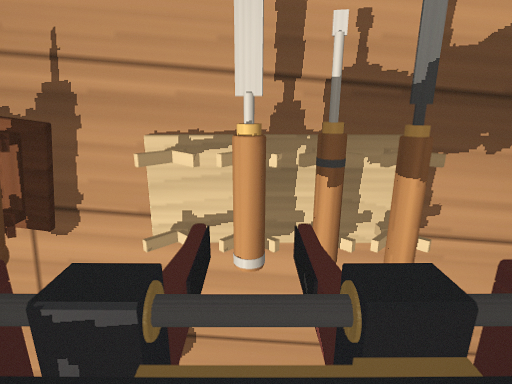

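The chisel is seated. Last is the awl.

>>> servo_tool([
  {"delta_pos": [0,-20,-1],"delta_rot": [0.012,0,0]},
  {"delta_pos": [0,-36,-2],"delta_rot": [0.022,0,0]},
  {"delta_pos": [0,-36,-1],"delta_rot": [0.022,0,0]},
  {"delta_pos": [0,-36,0],"delta_rot": [0.022,0,0]},
  {"delta_pos": [0,-36,0],"delta_rot": [0.022,0,0]},
  {"delta_pos": [0,-32,1],"delta_rot": [0.022,0,0]},
  {"delta_pos": [0,-12,1],"delta_rot": [0.008,0,0]},
  {"delta_pos": [0,0,0],"delta_rot": [0,0,0]},
  {"delta_pos": [0,0,0],"delta_rot": [0,0,0]},
  {"delta_pos": [0,0,0],"delta_rot": [0,0,0]},
], grip=50)

```text
time: 27.5
ee_pos: [0.5206, 0.0767, 0.1131]
tcp_rot: [0.02, -0.704, 0.021, 0.709]
wrist_force: [0.1, 0.2, -0.0]
opening: 0.0499
```

```bash
python3 plan.py .5250 .0821 .09 -.056 2
```

```text
t 27.5 pos [0.5206 0.0767 0.1131] yaw -0.058 rv [-0.0021  0.0068 -0.0021] n 2
[11.5, -2.9, -2.1] [-0.0011, 0.0034, -0.0011]
[11.5, -2.9, -2.1] [-0.0011, 0.0034, -0.0011]
```

>>> servo_tool([
  {"delta_pos": [9,-2,-2],"delta_rot": [-0.001,0.0035,-0.001]},
  {"delta_pos": [10,-2,-2],"delta_rot": [-0.001,0.0035,-0.001]},
  {"delta_pos": [0,0,0],"delta_rot": [0,0,0]},
  {"delta_pos": [0,0,0],"delta_rot": [0,0,0]},
])

```text
time: 27.9
ee_pos: [0.5251, 0.0767, 0.0914]
tcp_rot: [0.021, -0.707, 0.022, 0.707]
wrist_force: [0.1, 0.0, 0.1]
opening: 0.0498
```

```bash
python3 plan.py .5250 .0821 .033 -.056 3; python3 - <<'E'
from plant import *
from h import *
d=get_image('wrist');cv2.imwrite('pics/w10.png',d['img'][:,:,::-1])
E
```

```text
t 27.9 pos [0.5251 0.0767 0.0914] yaw -0.061 rv [-0.0052  0.0003 -0.0013] n 3
[19.5, -1.8, 0.1] [-0.0017, 0.0001, -0.0004]
[19.5, -1.8, 0.1] [-0.0017, 0.0001, -0.0004]
[19.5, -1.8, 0.1] [-0.0017, 0.0001, -0.0004]
```

View pics/w10.png

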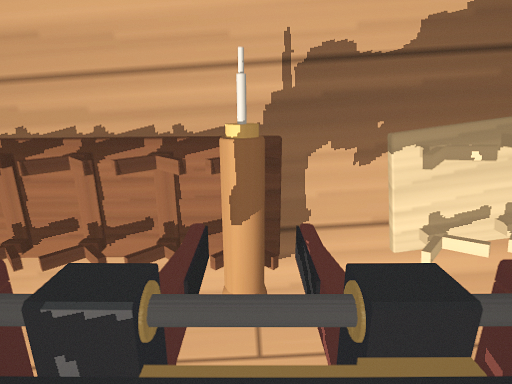

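>>> servo_tool([
  {"delta_pos": [4,-5,0],"delta_rot": [-0.005,0,-0.001]},
  {"delta_pos": [14,0,0],"delta_rot": [0,0,0]},
  {"delta_pos": [14,0,0],"delta_rot": [0,0,0]},
  {"delta_pos": [13,0,0],"delta_rot": [0,0,0]},
  {"delta_pos": [7,0,0],"delta_rot": [0,0,0]},
  {"delta_pos": [0,0,0],"delta_rot": [0,0,0]},
  {"delta_pos": [0,0,0],"delta_rot": [0,0,0]},
])

```text
time: 28.65
ee_pos: [0.5252, 0.0825, 0.0349]
tcp_rot: [0.019, -0.707, 0.019, 0.707]
wrist_force: [0.8, -0.3, 0.6]
opening: 0.0501
```

```bash
python3 plan.py .525 .0821 .033 -.056 1
```

```text
t 28.65 pos [0.5252 0.0825 0.0349] yaw -0.055 rv [ 0.001   0.0004 -0.0001] n 1
[1.9, 0.4, 0.2] [0.001, 0.0004, -0.0001]
```

>>> servo_tool([
  {"delta_pos": [2,0.4,0],"delta_rot": [0,0,0]},
  {"delta_pos": [0,0,0],"delta_rot": [0,0,0]},
  {"delta_pos": [0,0,0],"delta_rot": [0,0,0]},
  {"delta_pos": [0,0,0],"delta_rot": [0,0,0]},
  {"delta_pos": [0,0,0],"delta_rot": [0,0,0]},
  {"delta_pos": [0,0,0],"delta_rot": [0,0,0]},
], grip=12, squeeze=20)

```text
time: 29.25
ee_pos: [0.5263, 0.0823, 0.0343]
tcp_rot: [-0.02, 0.708, -0.019, -0.706]
wrist_force: [0.2, 0.3, -1.3]
opening: 0.0292
```

>>> servo_tool([
  {"delta_pos": [-15,0,0],"delta_rot": [0,0,0]},
  {"delta_pos": [-30,0,0],"delta_rot": [0,0,0]},
  {"delta_pos": [-30,0,0],"delta_rot": [0,0,0]},
  {"delta_pos": [-20,0,0],"delta_rot": [0,0,0]},
  {"delta_pos": [0,0,0],"delta_rot": [0,0,0]},
])

```text
time: 29.75
ee_pos: [0.5249, 0.0817, 0.1315]
tcp_rot: [0.019, -0.706, 0.02, 0.707]
wrist_force: [-0.0, -0.6, -0.7]
opening: 0.0296
```

```bash
python3 plan.py .521 -.0715 .12 .081 5
```

```text
t 29.75 pos [0.5249 0.0817 0.1315] yaw -0.055 rv [-0.1364  0.001  -0.0003] n 5
[2.3, 30.6, -0.9] [-0.0273, 0.0002, -0.0001]
[2.3, 30.6, -0.1] [-0.0273, 0.0002, -0.0001]
[2.3, 30.6, 0.7] [-0.0273, 0.0002, -0.0001]
[2.3, 30.6, 1.6] [-0.0273, 0.0002, -0.0001]
[2.3, 30.5, 2.4] [-0.0273, 0.0002, -0.0001]
```

>>> servo_tool([
  {"delta_pos": [0,16,0],"delta_rot": [-0.014,0,0]},
  {"delta_pos": [0,30,-1],"delta_rot": [-0.025,0,0]},
  {"delta_pos": [0,32,0],"delta_rot": [-0.026,0,0]},
  {"delta_pos": [0,32,1],"delta_rot": [-0.026,0,0]},
  {"delta_pos": [0,26,2],"delta_rot": [-0.026,0,0]},
  {"delta_pos": [0,10,1],"delta_rot": [-0.01,0,0]},
  {"delta_pos": [0,0,0],"delta_rot": [0,0,0]},
  {"delta_pos": [0,0,0],"delta_rot": [0,0,0]},
  {"delta_pos": [0,0,0],"delta_rot": [0,0,0]},
])

```text
time: 30.65
ee_pos: [0.5176, -0.0684, 0.1237]
tcp_rot: [-0.027, -0.704, -0.028, 0.709]
wrist_force: [-0.7, -0.8, -0.5]
opening: 0.0294
```

```bash
python3 plan.py .522 -.0715 .08 .081 2
```

```text
t 30.65 pos [ 0.5176 -0.0684  0.1237] yaw 0.079 rv [-0.0023  0.0081  0.0013] n 2
[21.9, 1.7, -2.3] [-0.0012, 0.004, 0.0007]
[21.9, 1.7, -2.2] [-0.0012, 0.004, 0.0007]
```

>>> servo_tool([
  {"delta_pos": [12,2,-2],"delta_rot": [-0.001,0.004,0.001]},
  {"delta_pos": [14,1,-2],"delta_rot": [-0.001,0.004,0.001]},
  {"delta_pos": [12,0,0],"delta_rot": [0,0,0]},
  {"delta_pos": [0,0,0],"delta_rot": [0,0,0]},
  {"delta_pos": [0,0,0],"delta_rot": [0,0,0]},
])

```text
time: 31.15
ee_pos: [0.5219, -0.0671, 0.0818]
tcp_rot: [-0.03, -0.706, -0.031, 0.706]
wrist_force: [-0.0, 0.7, -1.4]
opening: 0.0296
```

```bash
python3 plan.py .522 -.0715 .035 .081 3
```

```text
t 31.15 pos [ 0.5219 -0.0671  0.0818] yaw 0.086 rv [ 0.0055 -0.      0.0006] n 3
[15.6, 1.5, 0.1] [0.0018, -0.0, 0.0002]
[15.6, 1.5, 0.1] [0.0018, -0.0, 0.0002]
[15.6, 1.5, 0.1] [0.0018, -0.0, 0.0002]
```

>>> servo_tool([
  {"delta_pos": [2,4,0],"delta_rot": [0.005,0,0]},
  {"delta_pos": [10,0,0],"delta_rot": [0,0,0]},
  {"delta_pos": [10,0,0],"delta_rot": [0,0,0]},
  {"delta_pos": [5,0,0],"delta_rot": [0,0,0]},
  {"delta_pos": [0,0,0],"delta_rot": [0,0,0]},
  {"delta_pos": [0,0,0],"delta_rot": [0,0,0]},
])

```text
time: 31.75
ee_pos: [0.5228, -0.0713, 0.053]
tcp_rot: [0.028, 0.707, 0.029, -0.706]
wrist_force: [-0.0, -0.8, -1.2]
opening: 0.0295
```

```bash
python3 plan.py .522 -.0715 .035 .081 3
```

```text
t 31.75 pos [ 0.5228 -0.0713  0.053 ] yaw 0.081 rv [ 0.     -0.0011  0.0004] n 3
[6.0, 0.0, 0.3] [0.0, -0.0004, 0.0001]
[6.0, 0.0, 0.3] [0.0, -0.0004, 0.0001]
[6.0, 0.0, 0.3] [0.0, -0.0004, 0.0001]
```

>>> servo_tool([
  {"delta_pos": [6,0,0],"delta_rot": [0,0,0]},
  {"delta_pos": [5,0,0],"delta_rot": [0,0,0]},
  {"delta_pos": [2,0,0],"delta_rot": [0,0,0]},
  {"delta_pos": [1,0,0],"delta_rot": [0,0,0]},
  {"delta_pos": [0,0,0],"delta_rot": [0,0,0]},
  {"delta_pos": [0,0,0],"delta_rot": [0,0,0]},
])

```text
time: 32.35
ee_pos: [0.5233, -0.0712, 0.0382]
tcp_rot: [0.029, 0.707, 0.029, -0.706]
wrist_force: [-0.5, 0.3, -1.1]
opening: 0.0295
```

>>> servo_tool([
  {"delta_pos": [2.5,0,0],"delta_rot": [0,0,0]},
  {"delta_pos": [1,0,0],"delta_rot": [0,0,0]},
  {"delta_pos": [0,0,0],"delta_rot": [0,0,0]},
])

```text
time: 32.65
ee_pos: [0.5236, -0.0709, 0.0352]
tcp_rot: [0.029, 0.708, 0.029, -0.706]
wrist_force: [-0.9, -0.6, -1.4]
opening: 0.0297
```

>>> servo_tool([
  {"delta_pos": [0,0,0],"delta_rot": [0,0,0]},
  {"delta_pos": [0,0,0],"delta_rot": [0,0,0]},
  {"delta_pos": [0,0,0],"delta_rot": [0,0,0]},
  {"delta_pos": [-10,0,0],"delta_rot": [0,0,0]},
  {"delta_pos": [-30,0,0],"delta_rot": [0,0,0]},
  {"delta_pos": [-40,0,0],"delta_rot": [0,0,0]},
  {"delta_pos": [-40,20,0],"delta_rot": [0,0,0]},
  {"delta_pos": [-30,40,0],"delta_rot": [0,0,0]},
  {"delta_pos": [0,35,0],"delta_rot": [0,0,0]},
  {"delta_pos": [0,0,0],"delta_rot": [0,0,0]},
  {"delta_pos": [0,0,0],"delta_rot": [0,0,0]},
  {"delta_pos": [0,0,0],"delta_rot": [0,0,0]},
], grip=48)

```text
time: 33.85
ee_pos: [0.5314, -0.1676, 0.197]
tcp_rot: [0.03, 0.709, 0.03, -0.704]
wrist_force: [-0.5, -0.1, -0.7]
opening: 0.048
```

```bash
python3 - <<'E'
from plant import *
from h import *
d=get_image('wrist');cv2.imwrite('pics/w11.png',d['img'][:,:,::-1]);np.save('w11.npy',d,allow_pickle=True)
t=get_image('top');cv2.imwrite('pics/top11.png',t['img'][:,:,::-1])
im=cv2.imread('pics/w11.png');t0=np.array([.5288,-.1672]);th=.0812;c,s=np.cos(th),np.sin(th)
for y,r in[(.096,15),(.032,13),(-.032,11),(-.096,12)]:
    P=[[t0[0]+c*x-s*y,t0[1]+s*x+c*y,.03+.001414*r] for x in(-.055,0,.055)]
    for q in proj(d,P): cv2.circle(im,(int(q[0]*8),int(q[1]*8)),12,(0,0,255),-1,shift=3)
cv2.imwrite('pics/w11o.png',im)
print(state()['time'],state()['ee_pos'])
E
```

```text
33.95 [ 0.53150629 -0.16673733  0.1966719 ]
```

View pics/w11o.png

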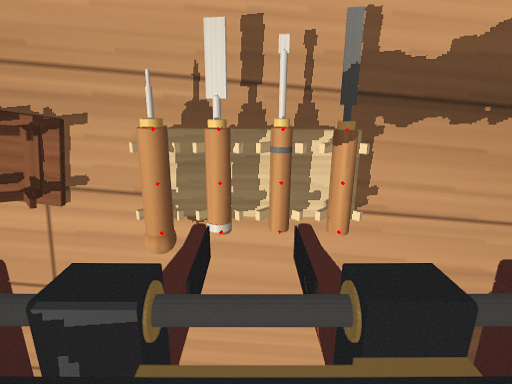

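View pics/top11.png

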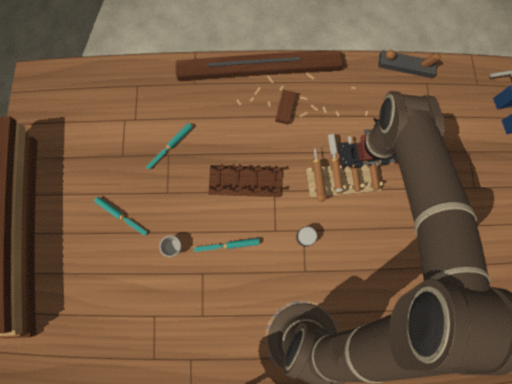

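The model points (red) for perfect seating fall on all four handles, at their ends and axes. The order from the left is now awl, chisel, turnscrew, file. In the top picture the tin (308,236), cup (170,245) and offcut (287,106) have not moved. The gripper is clear and empty at z = 0.20, so I'm handing in.

```bash
python3 - <<'E'
from plant import *
print(max(abs(state()['qd'])));print(finish_job())
E
```

```text
0.005917285962463404
the job is handed in; nothing more can be done
None
```

I moved all four tools to the plywood rack in reverse order and handed the job in at about 34 s of the 90 s. `finish_job()` gives no verdict, so the result below rests on my own checks.

- **Order:** the old rack read file, turnscrew, chisel, awl from the left. The new rack reads awl, chisel, turnscrew, file, with blades pointing away from the robot.
- **Seating:** in the last wrist picture, the points I computed for perfectly seated handles fell on both ends and the axis of all four. I judged this by eye to within a few millimetres and did not measure it again numerically.
- **Lengthwise position:** I gripped the chisel and awl about 2 mm ahead of their measured middles. I set them down with that in mind, well inside the 18 mm allowed.
- **Bystanders:** the tin, cup and offcut are at the same pixels as at the start in the top picture.
- **Robot:** the gripper was open and clear of everything at z = 0.20 m. The wrist force stayed within about 2 N at the end of every move.

No check failed. The one disagreement was the new rack's board corners, which gave a turn of 0.069 rad against 0.081 rad from the V bottoms. I used the V bottoms because they fitted to within 0.6 mm.

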